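# Uncover a wet proof and hold the reading lens at its focal height

### The job

The middle of the proof is still wet and kept clean under the largest mixing cup: put the three upturned steel cups away in one nest where the smallest stands, the middle cup over the smallest and then the largest over both, all standing square on the bench. Then take the reading lens by its handle and hold it level over the centre of the printed ornament, with the lens at the height of the height gauge's scriber point, which is set to its focal height. Finish still holding the lens there, and leave the gauge, the smallest cup and everything else on the bench where they are.

Things in the scene. Friction and masses are not known exactly. Their poses are not given: they have to be found in the camera images.
- cup_small: the smallest spun stainless-steel mixing cup standing mouth down (closed end up), tapered, wall 2.5 mm; 50 mm across at the mouth, 38 mm across at the closed top, 68 mm high. Origin: centre of the mouth, at the underside; z up through the closed end.
- cup_mid: the middle spun stainless-steel mixing cup standing mouth down (closed end up), tapered, wall 2.5 mm; 65 mm across at the mouth, 50 mm across at the closed top, 80 mm high; it goes over the smallest and then stands on the bench with about 5 mm play all round. Origin and axes as for the smallest.
- cup_large: the largest spun stainless-steel mixing cup standing mouth down (closed end up), tapered, wall 2.5 mm; 80 mm across at the mouth, 62 mm across at the closed top, 92 mm high (66 mm across at 70 mm height); it goes over the middle one with about 5 mm play. At the start it stands on the print, over the middle of the ornament. Origin and axes as for the smallest.
- print_centre (a point): the centre of the round ornament on the print, on the face of the card. The print is a white card 150 mm square and 2 mm thick fixed flat on the bench; the dark red ornament is a ring 124 mm across with a small rosette 48 mm across in the middle, which the large cup hides at first.
- lens: the reading lens, a round hand magnifier lying flat: steel rim 70 mm across and 12 mm thick round a clear lens, and a straight black flat-sided handle 18 mm wide and 14 mm high, whose end is 141 mm from the lens centre; 0.15 kg. Origin: under the lens centre, on its underside; z up, perpendicular to the lens; the handle runs along -x, centred 7 mm above the underside.
- lens_eye (a point): the centre of the lens, 6 mm above its underside.
- lens_grip (a point): the place to hold the lens: in the handle's axis, 66 mm from the lens centre (7 mm above the underside), close to the centre of mass; the fingers close across the 18 mm width (the lens's y). The handle's grip begins 48 mm from the lens centre and ends at 136 mm.
- gauge: the height gauge standing beyond the print: a fixed steel base 95 x 58 mm with an upright graduated beam 240 mm high and a clamped carriage; the 8 mm wide scriber blade reaches from the beam about 120 mm towards the robot (its -x). Origin: under the base, 98 mm from the scriber point and 20 mm from the beam.
- gauge_tip (a point): the scriber point of the height gauge, the free end of its blade, at the blade's upper edge, 100 to 150 mm above the bench; its height is the lens's focal height.
- ink_tin: not part of the job: a closed round ink tin, 96 mm across and 75 mm high. Origin under its middle, at the bench.
- ink_tin_tall: not part of the job: a taller closed ink tin, 112 mm across and 115 mm high. Origin under its middle, at the bench.
- tin_lid: not part of the job: a shallow round tin lid lying open side up, 104 mm across and 14 mm high. Origin under its middle, at the bench.
- ink_knife: not part of the job: a flat ink knife about 225 mm long with a wooden handle. Origin between blade and handle; blade along +x.
- brayer: not part of the job: a hand roller: black roller 65 mm wide in a steel frame, wooden handle, 175 mm long. Origin under the roller; handle along -x.
- quoin_key: not part of the job: a T-shaped steel key lying flat, about 105 mm long and 62 mm across its T. Origin under its middle, at the bench.
- furniture: not part of the job: a plain hardwood stick 25 x 100 x 20 mm lying flat. Origin under its middle, at the bench.
There are look-alikes about, which are no part of the job. What is shaped like the part that bears print_centre but blue is not meant.

How it is judged:
By the outcome, as a careful person would: the job done as asked, in the order asked, and still so for the second after the job is handed in, while the arm keeps its last pose, push and grip.
It also fails if it takes over 67 s, if anything falls off the work surface, if the arm or the gripper's body presses on something with over 40 N, if the wrist force passes 120 N, or if a joint passes its speed limit or range.

### The arm

A 6-joint arm with a two-finger parallel gripper is mounted at the origin on the work surface. World frame = base frame: x ahead of the robot, y to its left, z up, the work surface at z = 0. Lengths are in m, angles in rad, forces in N, time in s.
With the tool pointing down it reaches from about 0.35 to 0.975 m from the base axis. Payload 4.9 kg.
Tool frame: the origin (TCP) lies at the very end of the fingers, on their centre line; the grasp point (between the pads) lies 19 mm behind it; z points along the fingers, x is the direction in which the jaws open and shut, and the axes are right-handed (so a half turn about z gives the same grasp; the last joint's range is limited). The gripper opens to 85 mm and grips with 20 to 120 N. Pads are 22 mm wide; open, the fingers measure 114 mm over their backs; the gripper's body (76 mm by 85 mm) begins 54 mm behind the grasp point. The pads swing forward as they close: fully open they stand 13 mm farther back than shut.
Start: joints at [1.061, 0.053, 1.613, -0, 1.476, -0.119], TCP at [0.238, 0.578, 0.231] pointing down, gripper open.
Joint ranges: [-3.01, 3.01], [-1.01, 2.22], [0.06, 2.58], [-1.02, 4.17], [0.09, 2.62], [-3.14, 3.14]. Speed limits (rad/s): [2.57, 2.57, 3.14, 3.14, 3.14, 3.14].

### API

Orientations are given as a unit quaternion [w, x, y, z].
In Python, from plant import * gives the robot as it stands.
- The arm moves only by the shell command python3 -m inch 'ROWS'. ROWS is text: rows parted by semicolons, each of 7 numbers parted by spaces: the shift along the tool's x, y, z in m, then the turn, a rotation vector about the tool's x, y, z in rad, then the closure, from 0 (fully open) to 1 (shut). A call has 1 to 10 rows; each row shifts and turns the commanded pose from where the row before left it, along the tool's axes as they then stand; what a row does not reach is not made up. A row lasts 1/12 s, in which the tool goes at most 41.7 mm and 7.16 degrees, less where a joint would pass 70% of its speed; a pose out of reach is approached as far as the arm can. A call with a gripper value outside its range is refused whole. The fingers move at their own pace and stop on an object; the grip force is fixed at half the most. Time passes only in rows, so rows that do not move let the fingers close. It gives the time, the measured TCP pose, the force and the opening at its end, in the units of the state.
- state(): the state, without advancing time (a new reading comes with each control period).
- grab_frame(name): name is "side" or "top" or "wrist"; returns the picture (420x560x3 uint8, blue, green, red); there is no depth.
- camera_info(name): a dict with "vertical_fov" (degrees; the focal length in pixels is half the picture's height over the tangent of half this angle, whatever the lens; pixels are square), "cx", "cy" (the principal point, pixels), "origin" and "rotation" of the camera in the world. Camera axes: x right, y down, z forward; pixel columns grow to the right and rows downward; lengths in m; the calibration is good to about 2 mm. A picture is of the moment at which its call begins: read the wrist's pose just before it. camera_info takes no time and is no camera call; for the wrist camera it gives the pose at the moment of the call.
- job_done(): hands the job in, once; it reports no verdict.
The state is a dict: "time": time; "joint_pos": joint angles; "joint_vel": joint speeds; "joint_efforts": joint torques, N m; "tool_pos": TCP position; "tool_rot": TCP orientation; "contact_force": force on the tool from outside, world axes, zero at the start; "ft_torque": the same for the moment, N m; "gripper_width": opening from 0.0 (shut) to 1.0 (fully open).
Only numpy, scipy, OpenCV 4.12 (cv2) and the standard library are available. Lean on these libraries where they do the work, as an engineer would, in place of code of your own. Each camera call takes 0.05 s, during which the arm holds its last target.

## Working session

There is one attempt and no reset: what is moved stays moved. The work goes in short steps, Python scripts to look and compute and a shell command to move; the robot and the scene stay as the last step left them, time stands still between calls to the robot, and variables do not carry over. Pictures are saved under pics/ and viewed, and the job is handed in when it is done.

```bash
ls; mkdir -p pics; python3 - <<'E'
from plant import *
import cv2
s=state(); print({k:s[k] for k in ('time','tool_pos','tool_rot','gripper_width')})
for n in ("side","top","wrist"):
    c=camera_info(n); print(n,c)
    cv2.imwrite(f"pics/{n}0.png",grab_frame(n))
E
```

```text
pics
{'time': 0.0, 'tool_pos': array([0.23776217, 0.57732931, 0.23006498]), 'tool_rot': array([ 4.91378200e-04,  8.30933063e-01,  5.56371400e-01, -9.32570511e-04]), 'gripper_width': 0.9976856861888098}
side {'vertical_fov': 53.79334283372857, 'cx': 280.3393169947855, 'cy': 209.62221844959956, 'origin': array([ 0.42842721, -0.94513775,  0.97625105]), 'rotation': array([-0.40355101,  0.91397207, -0.03760187,  0.01969096])}
top {'vertical_fov': 47.267141711828415, 'cx': 286.2928077116234, 'cy': 206.64819986367658, 'origin': array([0.33746293, 0.00929197, 1.37997511]), 'rotation': array([ 0.05781166, -0.69727526,  0.71341538, -0.03877529])}
wrist {'vertical_fov': 66.24675102272893, 'cx': 279.7701334053709, 'cy': 212.54197439055648, 'origin': array([0.16194029, 0.60788031, 0.37292179]), 'rotation': array([0.13570373, 0.82017074, 0.54847978, 0.08985755])}
```

View pics/top0.png

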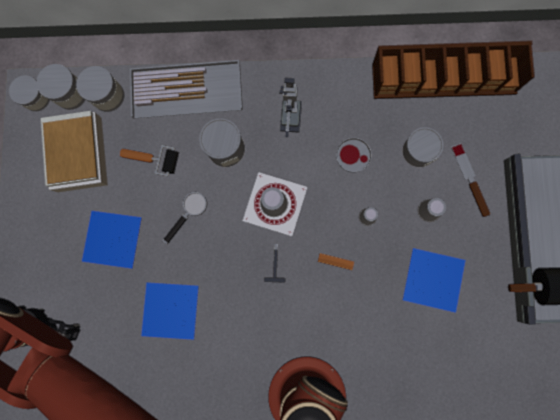

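View pics/side0.png

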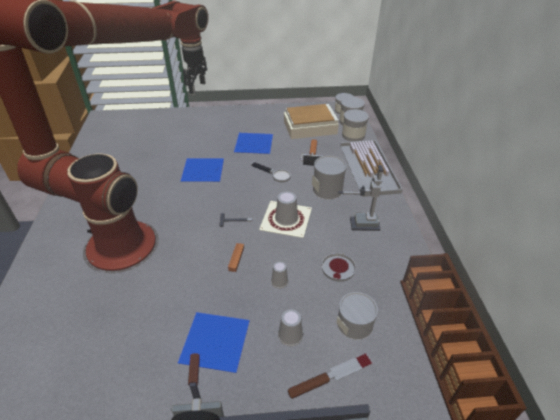

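View pics/wrist0.png

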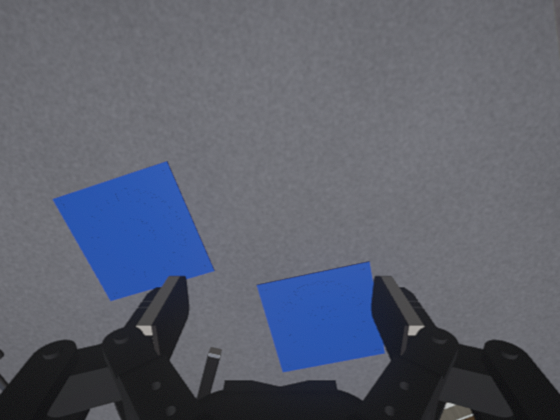

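The top view shows the large cup on the print at (273,200), small cup (370,215), mid cup (436,208), lens (195,205) with its handle towards (170,238), and gauge tip near (287,135). The blue cards are decoys.

```bash
cat > h.py <<'E'
import numpy as np, cv2
from plant import *
from scipy.spatial.transform import Rotation as R
def Rq(q): return R.from_quat([q[1],q[2],q[3],q[0]])
def cam(n):
    c=camera_info(n); f=210/np.tan(np.radians(c['vertical_fov'])/2)
    return dict(f=f,cx=c['cx'],cy=c['cy'],o=np.array(c['origin']),R=Rq(c['rotation']).as_matrix())
def proj(c,p):
    q=(np.atleast_2d(p)-c['o'])@c['R']
    return np.c_[c['cx']+c['f']*q[:,0]/q[:,2],c['cy']+c['f']*q[:,1]/q[:,2]]
def ray(c,u,v):
    return c['R']@np.array([(u-c['cx'])/c['f'],(v-c['cy'])/c['f'],1.])
def unp(c,u,v,z):
    d=ray(c,u,v); return c['o']+d*(z-c['o'][2])/d[2]
def tri(c1,p1,c2,p2):
    d1=ray(c1,*p1);d2=ray(c2,*p2)
    A=np.c_[d1,-d2]; t=np.linalg.lstsq(A,c2['o']-c1['o'],rcond=None)[0]
    a=c1['o']+d1*t[0]; b=c2['o']+d2*t[1]
    return (a+b)/2, np.linalg.norm(a-b)
def crop(src,dst,x0,y0,w,h,s):
    im=cv2.imread(src)[y0:y0+h,x0:x0+w]
    cv2.imwrite(dst,cv2.resize(im,None,fx=s,fy=s,interpolation=cv2.INTER_CUBIC))
E
python3 - <<'E'
from h import *
crop('pics/top0.png','pics/t_a.png',150,180,160,110,5)
crop('pics/top0.png','pics/t_b.png',240,70,120,120,5)
crop('pics/top0.png','pics/t_c.png',340,180,120,60,6)
crop('pics/side0.png','pics/s_a.png',240,150,160,110,5)
crop('pics/side0.png','pics/s_b.png',250,240,140,110,5)
c=cam('top')
for n,u,v,z in (('large',273,199,.092),('small',370,214,.068),('mid',436,207,.08),('lens',195,205,.012),('hend',168,240,.014)):
    print(n,unp(c,u,v,z))
E
```

```text
large [0.53694955 0.07788748 0.092     ]
small [ 0.49234371 -0.18624348  0.068     ]
mid [ 0.50568046 -0.36334981  0.08      ]
lens [0.53748866 0.30850632 0.012     ]
hend [0.43775616 0.38539959 0.014     ]
```

View pics/t_a.png

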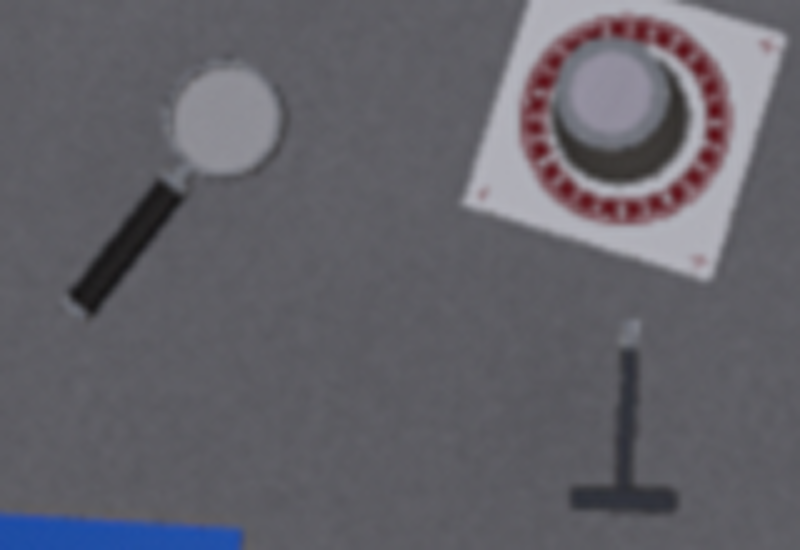

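View pics/t_b.png

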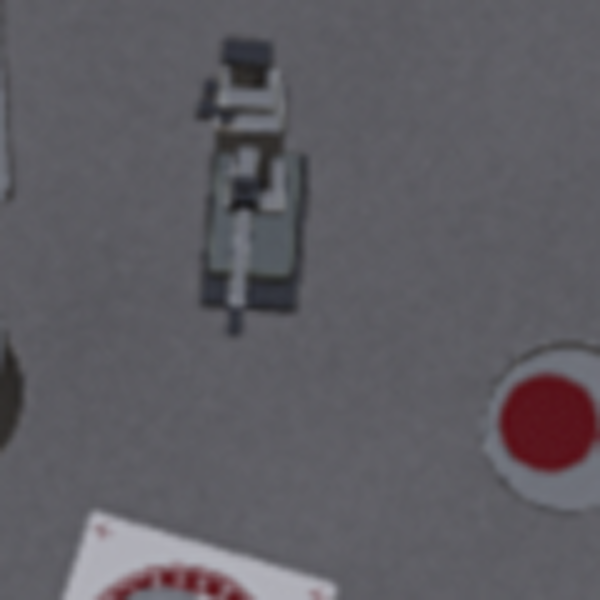

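View pics/t_c.png

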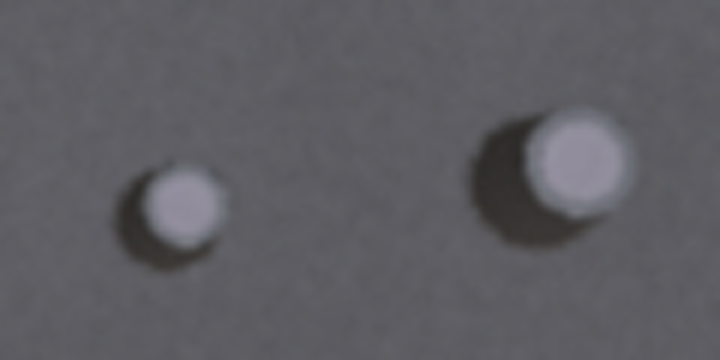

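View pics/s_a.png

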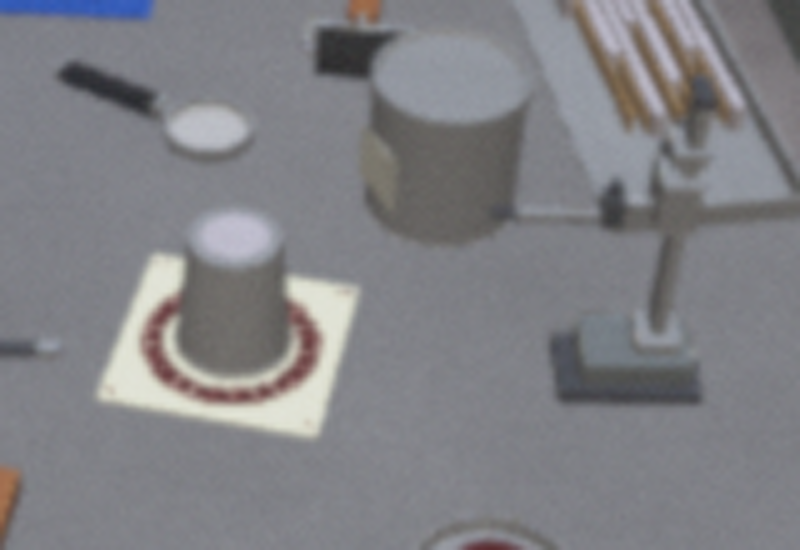

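View pics/s_b.png

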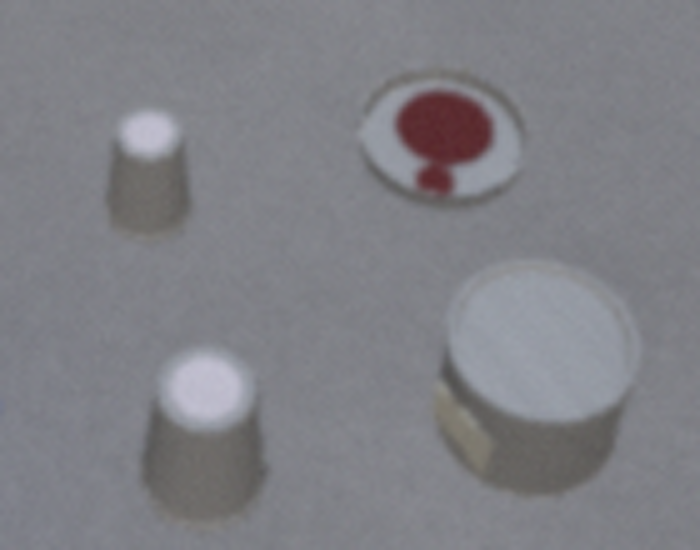

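```bash
python3 - <<'E'
from h import *
T=cam('top');S=cam('side')
p=lambda x0,y0,u,v,s:(x0+(u+.5)/s-.5,y0+(v+.5)/s-.5)
def both(n,t,s,z):
    print(n,'top',unp(T,*t,z).round(4),'side',unp(S,*s,z).round(4),'tri',*[np.round(q,4) for q in tri(T,t,S,s)])
both('small',p(340,180,186,207,6),p(250,240,149,134,5),.068)
both('mid',p(340,180,581,162,6),p(250,240,207,388,5),.08)
both('large',p(150,180,612,95,5),p(240,150,236,238,5),.094)
both('tip',p(240,70,234,334,5),p(240,150,499,211,5),.12)
both('lens',p(150,180,227,120,5),p(240,150,207,129,5),.012)
both('hend',p(150,180,77,305,5),p(240,150,64,70,5),.012)
# card corners top crop: 
for q in [(462,206),(711,282),(787,37)]: print('corner',unp(T,*p(150,180,*q,5),.002).round(4))
q=p(240,70,97,513,5); print(unp(T,*q,.002).round(4))
for q in [(152,252),(360,287),(320,438),(97,400)]: print('cornerS',unp(S,*p(240,150,*q,5),.002).round(4))
E
```

```text
small top [ 0.4921 -0.1878  0.068 ] side [ 0.495 -0.19   0.068] tri [ 0.4938 -0.1881  0.0656] 0.0028
mid top [ 0.5068 -0.3645  0.08  ] side [ 0.5095 -0.3657  0.08  ] tri [ 0.5083 -0.3649  0.0786] 0.0026
large top [0.5378 0.0805 0.094 ] side [0.5415 0.0777 0.094 ] tri [0.5401 0.0807 0.0911] 0.0036
tip top [0.703  0.0372 0.12  ] side [0.71   0.0609 0.12  ] tri [0.7003 0.0367 0.1399] 0.006
lens top [0.5416 0.3085 0.012 ] side [0.5423 0.3012 0.012 ] tri [0.5428 0.31   0.0051] 0.0005
hend top [0.4364 0.3946 0.012 ] side [0.4365 0.3855 0.012 ] tri [0.4368 0.3969 0.0037] 0.0004
corner [0.4893 0.1736 0.002 ]
corner [0.4419 0.0304 0.002 ]
corner [ 0.5837 -0.017   0.002 ]
[0.6314 0.1224 0.002 ]
cornerS [0.4918 0.1737 0.002 ]
cornerS [0.6353 0.1248 0.002 ]
cornerS [ 0.5886 -0.0191  0.002 ]
cornerS [0.4455 0.0273 0.002 ]
```

```bash
cat > to.py <<'E'
import sys
from h import *
x,y,z=map(float,sys.argv[1:4]); yaw=float(sys.argv[4]) if len(sys.argv)>4 else None
s=state(); Rm=Rq(s['tool_rot']).as_matrix()
d=np.array([x,y,z])-s['tool_pos']
print('t',round(s['time'],2),'pos',s['tool_pos'].round(4),'yaw',np.degrees(np.arctan2(Rm[1,0],Rm[0,0])).round(2),'grip',round(s['gripper_width'],3),'F',np.round(s['contact_force'],1))
print('tooldelta',(Rm.T@d).round(4),'len',np.linalg.norm(d).round(3),'z-axis',Rm[:,2].round(4))
if yaw is not None:
    tgt=R.from_euler('z',np.radians(yaw))*R.from_matrix(np.diag([1,-1,-1.]))
    print('rotvec',(R.from_matrix(Rm).inv()*tgt).as_rotvec().round(4))
E
python3 to.py .508 -.365 .23 51; python3 - <<'E'
from h import *
W=cam('wrist');s=state();Rm=Rq(s['tool_rot']).as_matrix();o=s['tool_pos']
print('cam in tool',Rm.T@(W['o']-o),'\n',(Rm.T@W['R']).round(3))
for k in (0,.019,-.05,-.1): print(k,proj(W,o-Rm[:,2]*k))
E
```

```text
t 0.15 pos [0.2378 0.5775 0.2304] yaw 67.61 grip 1.003 F [0.8 0.2 0.5]
tooldelta [-0.7685  0.6088  0.0015] len 0.98 z-axis [-8.0e-04 -1.4e-03 -1.0e+00]
rotvec [1.000e-04 1.600e-03 2.899e-01]
cam in tool [-0.00096857 -0.08178955 -0.14270521] 
 [[ 1.    -0.001 -0.   ]
 [ 0.001  0.947  0.321]
 [-0.    -0.321  0.947]]
0 [[281.81761926 275.52791788]]
0.019 [[282.09027828 297.13081407]]
-0.05 [[281.32466591 236.471004  ]]
-0.1 [[281.01397631 211.85492788]]
```

```bash
python3 -m inch '0 0 0 0 0 0.0967 0;0 0 0 0 0 0.0967 0;0 0 0 0 0 0.0967 0; 0 0 0 0 0 0 0'; python3 to.py .508 -.365 .23 51
```

```text
time: 0.48
tool_pos: [0.238, 0.5776, 0.2308]
tool_rot: [0.0, 0.903, 0.43, -0.0]
contact_force: [1.3, -0.6, -1.2]
gripper_width: 1.002
t 0.48 pos [0.238  0.5776 0.2308] yaw 50.9 grip 1.002 F [ 1.3 -0.6 -1.2]
tooldelta [-0.5612  0.8041  0.0014] len 0.981 z-axis [-4.e-04 -8.e-04 -1.e+00]
rotvec [ 0.0002  0.0009 -0.0018]
```

```bash
A='x'; python3 -m inch '-0.02 0.0287 0 0 0 0 0;-0.02 0.0287 0 0 0 0 0;-0.02 0.0287 0 0 0 0 0;-0.02 0.0287 0 0 0 0 0;-0.02 0.0287 0 0 0 0 0;-0.02 0.0287 0 0 0 0 0;-0.02 0.0287 0 0 0 0 0;-0.02 0.0287 0 0 0 0 0;-0.02 0.0287 0 0 0 0 0;-0.02 0.0287 0 0 0 0 0'
python3 -m inch '-0.02 0.0287 0 0 0 0 0;-0.02 0.0287 0 0 0 0 0;-0.02 0.0287 0 0 0 0 0;-0.02 0.0287 0 0 0 0 0;-0.02 0.0287 0 0 0 0 0;-0.02 0.0287 0 0 0 0 0;-0.02 0.0287 0 0 0 0 0;-0.02 0.0287 0 0 0 0 0;-0.02 0.0287 0 0 0 0 0;-0.02 0.0287 0 0 0 0 0'
python3 to.py .508 -.365 .2 51
```

```text
time: 1.32
tool_pos: [0.3351, 0.2402, 0.2312]
tool_rot: [0.0, 0.902, 0.432, 0.0]
contact_force: [0.2, -0.1, -0.6]
gripper_width: 0.996
time: 2.15
tool_pos: [0.4323, -0.0961, 0.2313]
tool_rot: [0.0, 0.902, 0.431, 0.0]
contact_force: [1.7, 0.4, 0.2]
gripper_width: 1.001
t 2.15 pos [ 0.4323 -0.0961  0.2313] yaw 51.11 grip 1.001 F [1.7 0.4 0.2]
tooldelta [-0.1618  0.2277  0.0313] len 0.281 z-axis [ 5.e-04 -1.e-04 -1.e+00]
rotvec [ 0.0004 -0.0003  0.002 ]
```

```bash
python3 -m inch '-0.02 0.0285 0.004 0 0 0 0;-0.02 0.0285 0.004 0 0 0 0;-0.02 0.0285 0.004 0 0 0 0;-0.02 0.0285 0.004 0 0 0 0;-0.02 0.0285 0.004 0 0 0 0;-0.02 0.0285 0.004 0 0 0 0;-0.02 0.0285 0.004 0 0 0 0;-0.02 0.0285 0.004 0 0 0 0;0 0 0 0 0 0 0;0 0 0 0 0 0 0'
python3 to.py .508 -.365 .2 51; python3 - <<'E'
from h import *
W=cam('wrist'); cv2.imwrite('pics/w1.png',grab_frame('wrist'))
np.save('w1.npy',W,allow_pickle=True)
E
```

```text
time: 2.98
tool_pos: [0.5083, -0.3631, 0.1979]
tool_rot: [-0.001, 0.903, 0.43, -0.0]
contact_force: [0.2, 0.0, 0.5]
gripper_width: 1.001
t 2.98 pos [ 0.5083 -0.3631  0.1979] yaw 50.99 grip 1.001 F [0.2 0.  0.5]
tooldelta [-0.0016  0.001  -0.0021] len 0.003 z-axis [-0.0018  0.0019 -1.    ]
rotvec [-0.0026 -0.0003 -0.0003]
```

View pics/w1.png

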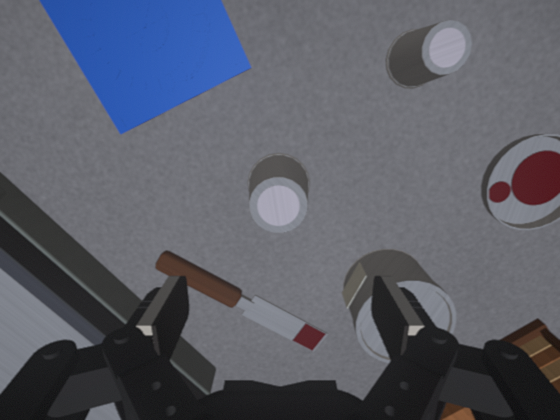

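```bash
python3 - <<'E'
from h import *
W=np.load('w1.npy',allow_pickle=True).item()
print(W['o'])
im=cv2.imread('pics/w1.png');g=im.min(axis=2)
for n,(x0,y0,w,h),z in (('mid',(240,170,80,75),.08),('small',(400,10,90,75),.068)):
    m=(g[y0:y0+h,x0:x0+w]>118).astype('uint8'); 
    k,l,st,ce=cv2.connectedComponentsWithStats(m); i=1+st[1:,4].argmax()
    u,v=ce[i]+[x0,y0]; print(n,u,v,st[i],unp(W,u,v,z).round(4))
E
```

```text
[ 0.44481377 -0.31244462  0.34081683]
mid 277.921484375 205.0578125 [   8    7   60   57 2560] [ 0.5068 -0.3647  0.08  ]
small 446.77587890625 47.025390625 [  23   10   49   54 2048] [ 0.4931 -0.1874  0.068 ]
```

Mid cup at (278,205), i.e. (0.507,-0.365), and the small cup at (447,47), i.e. (0.493,-0.188). All three cameras agree within 3 mm. Descending on the mid cup.

```bash
python3 -m inch '-0.002 0 0.02 0 0 0 0;0 0 0.02 0 0 0 0;0 0 0.02 0 0 0 0;0 0 0.02 0 0 0 0;0 0 0.02 0 0 0 0;0 0 0.02 0 0 0 0;0 0 0.02 0 0 0 0;0 0 0.02 0 0 0 0;0 0 0.002 0 0 0 0;0 0 0 0 0 0 0'
python3 to.py .507 -.3648 .035; python3 - <<'E'
from h import *
cv2.imwrite('pics/w2.png',grab_frame('wrist'))
E
```

```text
time: 3.87
tool_pos: [0.5067, -0.3617, 0.0364]
tool_rot: [-0.001, 0.902, 0.431, -0.0]
contact_force: [0.2, 0.4, -0.6]
gripper_width: 1.002
t 3.87 pos [ 0.5067 -0.3617  0.0364] yaw 51.1 grip 1.002 F [ 0.2  0.4 -0.6]
tooldelta [-0.0022  0.0022  0.0014] len 0.003 z-axis [-0.0021  0.0021 -1.    ]
```

View pics/w2.png

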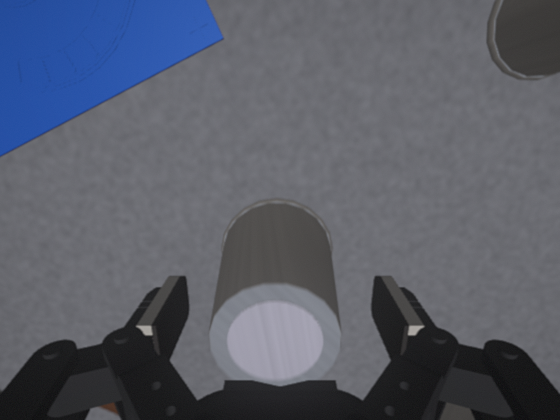

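```bash
python3 -m inch '-0.002 0.002 0 -0.003 0 0 0;0 0 0 0 0 0 1;0 0 0 0 0 0 1;0 0 0 0 0 0 1;0 0 0 0 0 0 1;0 0 0 0 0 0 1;0 0 0 0 0 0 1;0 0 0 0 0 0 1;0 0 0 0 0 0 1'
python3 to.py .507 -.3648 .035 51; python3 -c "
from h import *
print(state()['gripper_width']);cv2.imwrite('pics/w3.png',grab_frame('wrist'))"
```

```text
time: 4.67
tool_pos: [0.5086, -0.3677, 0.0397]
tool_rot: [0.003, 0.903, 0.43, 0.001]
contact_force: [-1.7, 0.2, 6.3]
gripper_width: 0.644
t 4.67 pos [ 0.5086 -0.3677  0.0397] yaw 50.99 grip 0.644 F [-1.7  0.2  6.3]
tooldelta [ 0.0013 -0.0032  0.0046] len 0.006 z-axis [ 0.0042 -0.0044 -1.    ]
rotvec [ 0.0061  0.0008 -0.0001]
0.6440567913690187
```

View pics/w3.png

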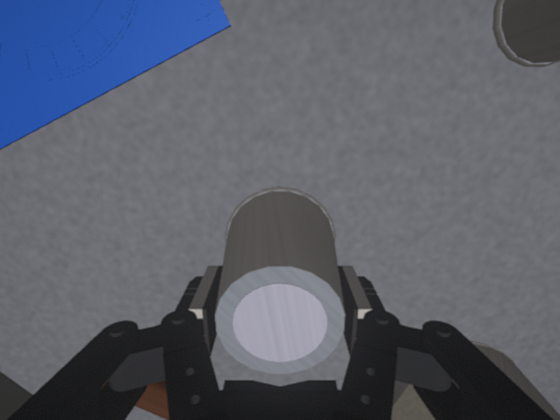

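```bash
python3 -m inch '0 0 -0.01 0.003 0 0 1;0 0 -0.02 0 0 0 1;0 0 -0.02 0 0 0 1;0 0 -0.02 0 0 0 1;0 0 -0.02 0 0 0 1;0 0 -0.02 0 0 0 1;0 0 0 0 0 0 1;0 0 0 0 0 0 1'
python3 to.py .493 -.1878 .15 51;  python3 -c "
from h import *
W=cam('wrist');np.save('w4.npy',W,allow_pickle=True);cv2.imwrite('pics/w4.png',grab_frame('wrist'))"
```

```text
time: 5.38
tool_pos: [0.5084, -0.3671, 0.149]
tool_rot: [0.001, 0.903, 0.43, 0.001]
contact_force: [0.3, 0.3, -1.0]
gripper_width: 0.64
t 5.38 pos [ 0.5084 -0.3671  0.149 ] yaw 50.99 grip 0.64 F [ 0.3  0.3 -1. ]
tooldelta [ 0.1296 -0.1248 -0.0014] len 0.18 z-axis [ 0.0024 -0.0021 -1.    ]
rotvec [ 0.0032  0.0001 -0.0003]
```

View pics/w4.png

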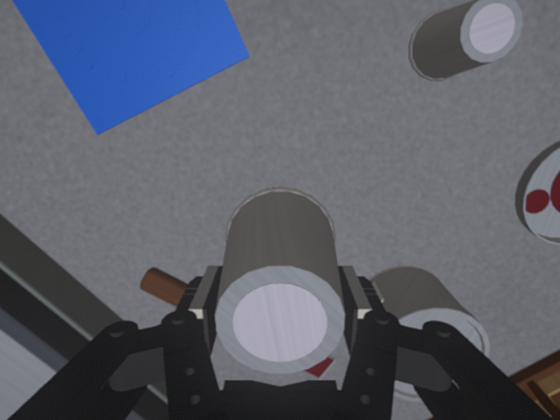

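```bash
python3 - <<'E'
from h import *
W=np.load('w4.npy',allow_pickle=True).item()
im=cv2.imread('pics/w4.png');g=im.min(axis=2)
x0,y0,w,h=215,270,130,100
m=(g[y0:y0+h,x0:x0+w]>140).astype('uint8'); 
k,l,st,ce=cv2.connectedComponentsWithStats(m); i=1+st[1:,4].argmax()
u,v=ce[i]+[x0,y0]; print(u,v,st[i])
s=state();Rm=Rq(s['tool_rot']).as_matrix()
p=unp(W,u,v,s['tool_pos'][2]+.0403); print(p,Rm.T@(p-s['tool_pos']))
# small cup in this image
x0,y0,w,h=455,0,65,65
m=(g[y0:y0+h,x0:x0+w]>125).astype('uint8'); 
k,l,st,ce=cv2.connectedComponentsWithStats(m); i=1+st[1:,4].argmax()
u,v=ce[i]+[x0,y0]; print(u,v,st[i],unp(W,u,v,.068))
E
```

```text
279.51473078225536 322.2421266508635 [  17   13   96   79 5906]
[ 0.50684389 -0.36676347  0.18733164] [-0.00081183 -0.00025601 -0.04029997]
489.6856120826709 31.293720190779013 [   7    2   58   59 2516] [ 0.49372679 -0.18962784  0.068     ]
```

```bash
python3 -m inch '0.0216 -0.0208 0 0 0 0 1;0.0216 -0.0208 0 0 0 0 1;0.0216 -0.0208 0 0 0 0 1;0.0216 -0.0208 0 0 0 0 1;0.0216 -0.0208 0 0 0 0 1;0.0216 -0.0208 0 0 0 0 1;0 0 0 0.003 0 0 1;0 0 0 0 0 0 1;0 0 0 0 0 0 1'
python3 to.py .4933 -.188 .15 51;  python3 -c "
from h import *
cv2.imwrite('pics/s5.png',grab_frame('side'));cv2.imwrite('pics/t5.png',grab_frame('top'))
crop('pics/s5.png','pics/s5c.png',220,190,120,110,5)
crop('pics/t5.png','pics/t5c.png',320,160,120,110,5)"
```

```text
time: 6.18
tool_pos: [0.4917, -0.1871, 0.1459]
tool_rot: [-0.002, 0.903, 0.431, -0.001]
contact_force: [0.3, 0.5, -1.9]
gripper_width: 0.639
t 6.18 pos [ 0.4917 -0.1871  0.1459] yaw 51.0 grip 0.639 F [ 0.3  0.5 -1.9]
tooldelta [ 0.0003  0.0017 -0.0041] len 0.004 z-axis [-0.0043  0.0025 -1.    ]
rotvec [-0.0049  0.0008  0.    ]
```

View pics/s5c.png

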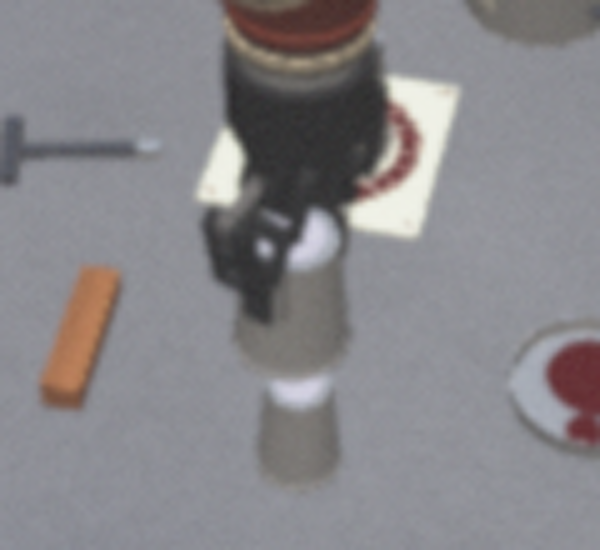

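View pics/t5c.png

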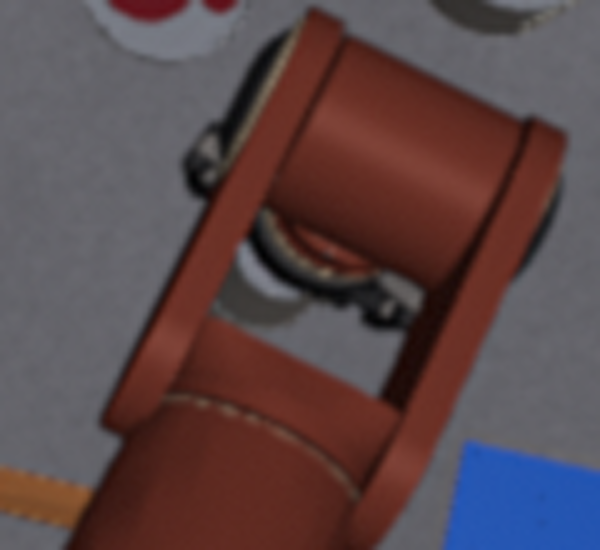

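```bash
python3 - <<'E'
from h import *
S=cam('side')
print(S['o'])
for x in(.488,.493,.498):
  for z in (0,.068,.106,.186):
    q=proj(S,[x,-.188,z])[0]; print(x,z,(q-[220,190]+.5)*5-.5)
E
```

```text
[ 0.42842721 -0.94513775  0.97625105]
0.488 0 [286.32790047 456.84093392]
0.488 0.068 [286.32718879 382.07752141]
0.488 0.106 [286.32676635 337.69855865]
0.488 0.186 [286.32581236 237.47935241]
0.493 0 [294.79103826 456.29530566]
0.493 0.068 [295.1206524  381.53173176]
0.493 0.106 [295.31630541 337.15342443]
0.493 0.186 [295.75813155 236.93775715]
0.498 0 [303.24957211 455.74997422]
0.498 0.068 [303.90914572 380.98625061]
0.498 0.106 [304.30065008 336.6086052 ]
0.498 0.186 [305.18473213 236.39649025]
```

```bash
python3 - <<'E'
from h import *
S=cam('side')
f=lambda p:((proj(S,p)[0]-[220,190]+.5)*5-.5).round(1)
print(f([.4947,-.188-.019,.068]),f([.4947,-.188-.025,0]),f([.4917,-.1871-.0325,.106]))
im=cv2.imread('pics/s5c.png')
for r in (330,350,360,430,450,460): 
    print(r,[int(v) for v in im[r,200:380:6].mean(axis=1)])
for c in (290,298): print(c,[int(v) for v in im[340:500:5,c].mean(axis=1)])
E
```

```text
[300.9 407.5] [301.2 490.5] [297.7 381.3]
330 [148, 146, 148, 147, 147, 138, 113, 107, 111, 112, 115, 109, 113, 117, 118, 119, 120, 116, 117, 115, 113, 112, 109, 104, 102, 119, 139, 148, 147, 147]
350 [148, 147, 146, 146, 147, 144, 138, 124, 115, 117, 119, 119, 120, 120, 120, 121, 120, 118, 114, 115, 113, 111, 109, 112, 121, 139, 146, 148, 146, 147]
360 [145, 147, 144, 147, 147, 147, 143, 137, 132, 123, 121, 121, 120, 119, 121, 119, 121, 120, 119, 117, 116, 117, 122, 131, 138, 145, 147, 145, 147, 147]
430 [146, 146, 147, 144, 143, 146, 146, 148, 146, 143, 123, 111, 113, 118, 120, 120, 119, 119, 118, 116, 114, 110, 109, 127, 148, 148, 151, 148, 149, 147]
450 [146, 146, 145, 145, 145, 145, 144, 146, 145, 134, 116, 111, 115, 118, 119, 120, 120, 120, 120, 116, 114, 109, 105, 116, 140, 148, 149, 147, 149, 147]
460 [145, 146, 146, 144, 143, 146, 146, 147, 146, 140, 123, 113, 116, 117, 119, 119, 119, 120, 118, 118, 114, 110, 110, 121, 139, 146, 148, 146, 148, 146]
290 [118, 119, 121, 121, 119, 121, 128, 142, 167, 197, 211, 212, 194, 165, 138, 120, 117, 120, 120, 121, 122, 121, 120, 118, 119, 120, 121, 119, 122, 135, 142, 144]
298 [120, 120, 119, 120, 121, 122, 128, 141, 169, 200, 214, 214, 199, 175, 145, 126, 121, 119, 119, 119, 120, 120, 120, 120, 120, 120, 121, 120, 123, 132, 137, 139]
```

```bash
python3 -m inch '0.0015 0.0024 0 -0.004 0 0 1;0 0 0 0 0 0 1;0 0 0.01 0 0 0 1;0 0 0.01 0 0 0 1;0 0 0.01 0 0 0 1;0 0 0.01 0 0 0 1;0 0 0 0 0 0 1'
python3 to.py .4945 -.1875 .042 51;  python3 -c "
from h import *
cv2.imwrite('pics/s6.png',grab_frame('side'))
crop('pics/s6.png','pics/s6c.png',220,190,120,110,5)"
```

```text
time: 6.87
tool_pos: [0.4931, -0.1865, 0.1035]
tool_rot: [-0.002, 0.903, 0.43, -0.002]
contact_force: [0.2, 0.4, -2.9]
gripper_width: 0.639
t 6.87 pos [ 0.4931 -0.1865  0.1035] yaw 50.98 grip 0.639 F [ 0.2  0.4 -2.9]
tooldelta [0.0002 0.002  0.0615] len 0.062 z-axis [-0.0045  0.0023 -1.    ]
rotvec [-0.005   0.0011 -0.0003]
```

View pics/s6c.png

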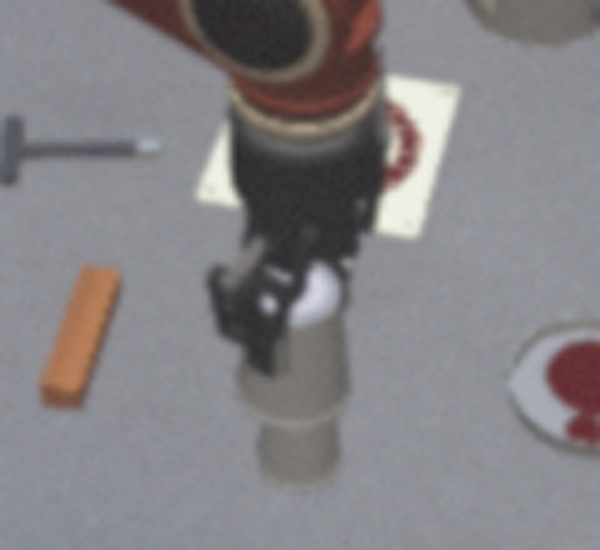

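```bash
python3 -m inch '0.001 0.002 0 -0.004 0 0 1;0 0 0.01 0 0 0 1;0 0 0.01 0 0 0 1;0 0 0.01 0 0 0 1;0 0 0.01 0 0 0 1;0 0 0 0 0 0 1'
python3 to.py .4945 -.1875 .040 51
```

```text
time: 7.42
tool_pos: [0.4955, -0.1871, 0.0639]
tool_rot: [0.0, 0.903, 0.43, -0.001]
contact_force: [-1.8, 0.3, -1.2]
gripper_width: 0.637
t 7.42 pos [ 0.4955 -0.1871  0.0639] yaw 50.99 grip 0.637 F [-1.8  0.3 -1.2]
tooldelta [-0.0009 -0.0005  0.0239] len 0.024 z-axis [-9.e-04 -5.e-04 -1.e+00]
rotvec [-0.0004  0.001  -0.0002]
```

```bash
python3 -m inch '0 0 0.01 0 0 0 1;0 0 0.008 0 0 0 1;0 0 0.003 0 0 0 1;0 0 0.002 0 0 0 1;0 0 0 0 0 0 1'
python3 to.py .4945 -.1875 .040 51;  python3 -c "
from h import *
cv2.imwrite('pics/s7.png',grab_frame('side'))
crop('pics/s7.png','pics/s7c.png',220,190,120,110,5)"
```

```text
time: 7.83
tool_pos: [0.4973, -0.1881, 0.0437]
tool_rot: [0.002, 0.903, 0.43, 0.001]
contact_force: [-0.1, -0.2, -0.6]
gripper_width: 0.64
t 7.83 pos [ 0.4973 -0.1881  0.0437] yaw 50.99 grip 0.64 F [-0.1 -0.2 -0.6]
tooldelta [-0.0013 -0.0026  0.0037] len 0.005 z-axis [ 0.0031 -0.0027 -1.    ]
rotvec [ 0.0041  0.0002 -0.0002]
```

View pics/s7c.png

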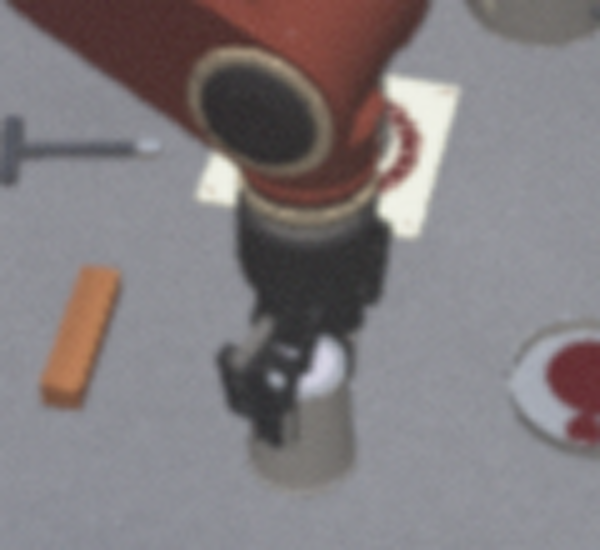

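```bash
python3 -m inch '-0.001 -0.002 0.001 0.003 0 0 1;0 0 0.001 0 0 0 1;0 0 0.001 0 0 0 1;0 0 0.001 0 0 0 1;0 0 0 0 0 0 1;0 0 0 0 0 0 1'
python3 to.py .4945 -.1875 .040 51
```

```text
time: 8.38
tool_pos: [0.4954, -0.1878, 0.0403]
tool_rot: [0.001, 0.903, 0.43, 0.0]
contact_force: [-0.5, -0.6, -0.9]
gripper_width: 0.637
t 8.38 pos [ 0.4954 -0.1878  0.0403] yaw 50.99 grip 0.637 F [-0.5 -0.6 -0.9]
tooldelta [-0.0004 -0.0009  0.0003] len 0.001 z-axis [ 0.0015 -0.0012 -1.    ]
rotvec [ 0.0019  0.     -0.0002]
```

```bash
python3 -m inch '0 0 0.001 0 0 0 1;0 0 0.001 0 0 0 1;0 0 0 0 0 0 1;0 0 0 0 0 0 1'
python3 to.py .4945 -.1875 .040 51
```

```text
time: 8.72
tool_pos: [0.4959, -0.1881, 0.0397]
tool_rot: [0.001, 0.903, 0.43, 0.001]
contact_force: [-3.3, 1.6, 6.1]
gripper_width: 0.635
t 8.72 pos [ 0.4959 -0.1881  0.0397] yaw 50.99 grip 0.635 F [-3.3  1.6  6.1]
tooldelta [-0.0005 -0.0015 -0.0003] len 0.002 z-axis [ 0.0019 -0.0016 -1.    ]
rotvec [ 0.0025  0.     -0.0002]
```

```bash
python3 -m inch '0 0 0 0 0 0 0;0 0 0 0 0 0 0;0 0 0 0 0 0 0;0 0 0 0 0 0 0;0 0 -0.015 0 0 0 0;0 0 -0.03 0 0 0 0;0 0 -0.03 0 0 0 0;0 0 -0.03 0 0 0 0;0 0 -0.03 0 0 0 0;0 0 -0.02 0 0 0 0'
python3 to.py .539 .0774 .2 51;  python3 -c "
from h import *
cv2.imwrite('pics/s8.png',grab_frame('side'))
W=cam('wrist');np.save('w8.npy',W,allow_pickle=True);cv2.imwrite('pics/w8.png',grab_frame('wrist'))
crop('pics/s8.png','pics/s8c.png',220,190,120,110,5)"
```

```text
time: 9.55
tool_pos: [0.4961, -0.1881, 0.1967]
tool_rot: [0.003, 0.903, 0.43, 0.002]
contact_force: [-0.3, -1.6, 0.9]
gripper_width: 1.001
t 9.55 pos [ 0.4961 -0.1881  0.1967] yaw 50.99 grip 1.001 F [-0.3 -1.6  0.9]
tooldelta [ 0.2333 -0.1337 -0.0039] len 0.269 z-axis [ 0.005  -0.0032 -1.    ]
rotvec [ 0.0059 -0.0007 -0.0002]
```

View pics/s8c.png

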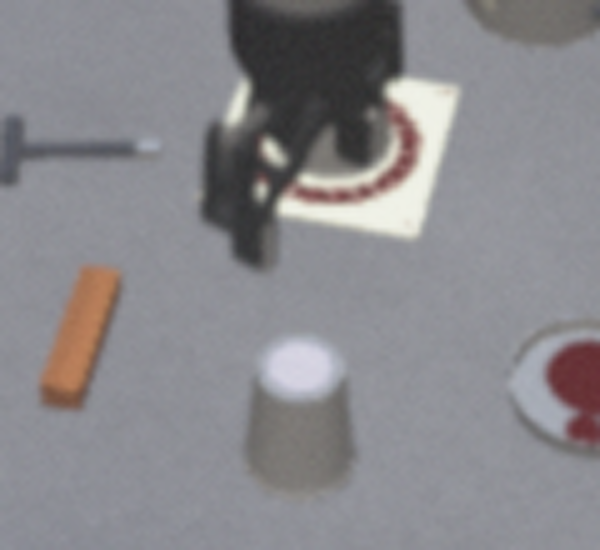

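View pics/w8.png

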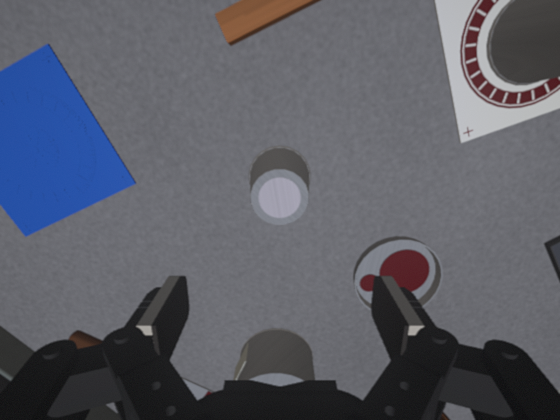

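The mid cup stands square over the small one in the side view, at crop (300,410). Now to the large cup.

```bash
python3 -m inch '0.029 -0.0167 0 0.003 0 0 0;0.029 -0.0167 0 0 0 0 0;0.029 -0.0167 0 0 0 0 0;0.029 -0.0167 0 0 0 0 0;0.029 -0.0167 0 0 0 0 0;0.029 -0.0167 0 0 0 0 0;0.029 -0.0167 0 0 0 0 0;0.029 -0.0167 0 0 0 0 0;0 0 0 0 0 0 0;0 0 0 0 0 0 0'
python3 to.py .539 .0774 .2 51;  python3 - <<'E'
from h import *
W=cam('wrist');cv2.imwrite('pics/w9.png',grab_frame('wrist'))
g=cv2.imread('pics/w9.png').min(axis=2)
x0,y0,w,h=220,140,120,110
m=(g[y0:y0+h,x0:x0+w]>110).astype('uint8')
k,l,st,ce=cv2.connectedComponentsWithStats(m)
for i in range(1,k):
    if st[i,4]>300: u,v=ce[i]+[x0,y0]; print(u,v,st[i],unp(W,u,v,.094))
np.save('w9.npy',W,allow_pickle=True)
V=np.load('w8.npy',allow_pickle=True).item(); print('mid',unp(V,279.5,196.5,.08))
E
```

```text
time: 10.48
tool_pos: [0.5366, 0.0782, 0.1914]
tool_rot: [-0.001, 0.902, 0.432, -0.002]
contact_force: [-0.2, -1.1, 0.4]
gripper_width: 1.003
t 10.48 pos [0.5366 0.0782 0.1914] yaw 51.17 grip 1.003 F [-0.2 -1.1  0.4]
tooldelta [ 0.0009  0.0024 -0.0086] len 0.009 z-axis [-3.7e-03  3.0e-04 -1.0e+00]
rotvec [-0.0031  0.0021  0.003 ]
278.72948397363035 202.37906342350533 [   0    0  120  110 8798] [0.52874221 0.08239887 0.094     ]
mid [ 0.49360494 -0.18634119  0.08      ]
```

View pics/w9.png

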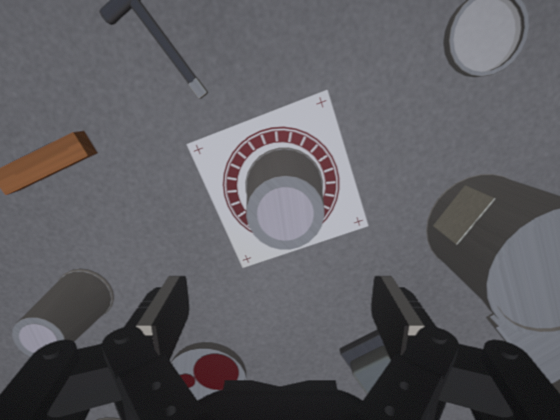

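```bash
python3 - <<'E'
from h import *
W=np.load('w9.npy',allow_pickle=True).item()
g=cv2.imread('pics/w9.png').min(axis=2)
x0,y0,w,h=245,180,80,70
m=(g[y0:y0+h,x0:x0+w]>0)
print('cup',unp(W,285,213.5,.094))
P=[unp(W,u,v,.002) for u,v in ((199,149),(321.5,102),(358.5,222),(247,259))]
print(np.array(P).round(4),np.mean(P,0).round(4),[round(np.linalg.norm(P[i]-P[i-1]),4) for i in range(4)])
C=[unp(W,u,v,.002) for u,v in ((187,144.5),(328,90),(368.5,225.5),(242.5,268))]
print(np.mean(C,0).round(4),[round(np.linalg.norm(C[i]-C[i-1]),4) for i in range(4)])
E
python3 -c "
from h import *
crop('pics/w9.png','pics/w9c.png',180,80,200,200,3)"
```

```text
cup [0.53896566 0.08049113 0.094     ]
[[ 0.4545  0.037   0.002 ]
 [ 0.4966  0.1615  0.002 ]
 [ 0.6226  0.1187  0.002 ]
 [ 0.5798 -0.0063  0.002 ]] [0.5384 0.0777 0.002 ] [np.float64(0.1325), np.float64(0.1314), np.float64(0.133), np.float64(0.1321)]
[0.5384 0.0777 0.002 ] [np.float64(0.1498), np.float64(0.1502), np.float64(0.149), np.float64(0.1506)]
```

View pics/w9c.png

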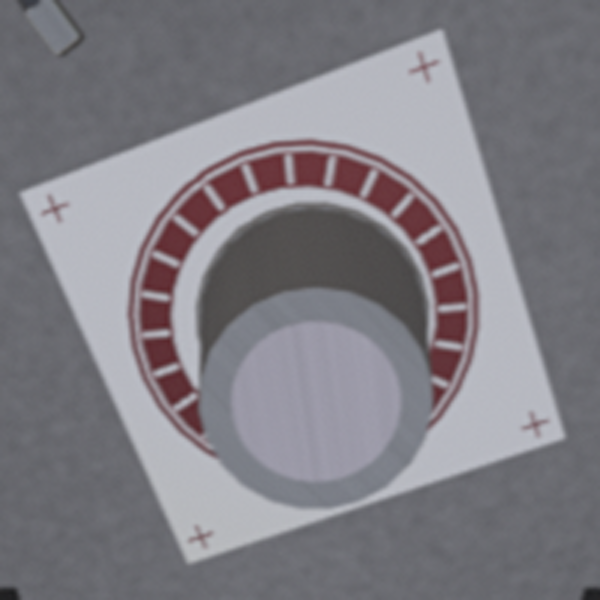

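```bash
python3 -m inch '0.003 0 0.02 -0.002 0.001 0 0;0 0 0.02 0 0 0 0;0 0 0.02 0 0 0 0;0 0 0.02 0 0 0 0;0 0 0.02 0 0 0 0;0 0 0.015 0 0 0 0;0 0 0.015 0 0 0 0;0 0 0.01 0 0 0 0;0 0 0.005 0 0 0 0;0 0 0 0 0 0 0'
python3 to.py .5385 .0805 .046 51;  python3 - <<'E'
from h import *
W=cam('wrist');cv2.imwrite('pics/w10.png',grab_frame('wrist'))
E
```

```text
time: 11.37
tool_pos: [0.5383, 0.0783, 0.0468]
tool_rot: [-0.0, 0.903, 0.43, -0.001]
contact_force: [-0.1, -0.4, -0.3]
gripper_width: 1.0
t 11.37 pos [0.5383 0.0783 0.0468] yaw 50.92 grip 1.0 F [-0.1 -0.4 -0.3]
tooldelta [ 0.0018 -0.0012  0.0008] len 0.002 z-axis [-0.0015 -0.     -1.    ]
rotvec [-0.0012  0.001  -0.0014]
```

View pics/w10.png

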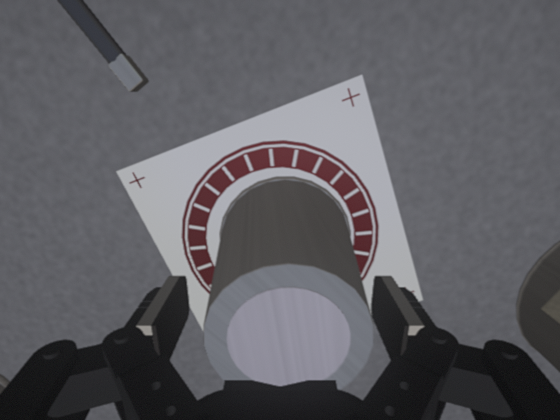

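```bash
python3 -m inch '0.002 -0.001 0 -0.001 0 0 0;0 0 0 0 0 0 0;0 0 0 0 0 0 1;0 0 0 0 0 0 1;0 0 0 0 0 0 1;0 0 0 0 0 0 1;0 0 0 0 0 0 1;0 0 0 0 0 0 1;0 0 0 0 0 0 1'
python3 to.py .5385 .0805 .046 51;  python3 - <<'E'
from h import *
W=cam('wrist');cv2.imwrite('pics/w11.png',grab_frame('wrist'))
E
```

```text
time: 12.17
tool_pos: [0.5415, 0.0817, 0.0505]
tool_rot: [0.001, 0.903, 0.431, 0.002]
contact_force: [-1.9, 0.6, 6.3]
gripper_width: 0.79
t 12.17 pos [0.5415 0.0817 0.0505] yaw 51.01 grip 0.79 F [-1.9  0.6  6.3]
tooldelta [-0.0028 -0.0016  0.0045] len 0.006 z-axis [ 0.0055 -0.     -1.    ]
rotvec [ 0.0043 -0.0035  0.0002]
```

View pics/w11.png

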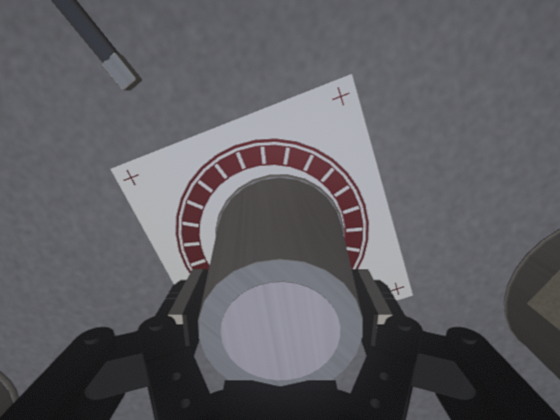

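```bash
python3 -m inch '0 0 -0.005 0 0 0 1;0 0 -0.01 0 0 0 1;0 0 -0.02 0 0 0 1;0 0 -0.02 0 0 0 1;0 0 -0.02 0 0 0 1;0 0 -0.02 0 0 0 1;0 0 -0.02 0 0 0 1;0 0 -0.01 0 0 0 1;0 0 0 0 0 0 1;0 0 0 0 0 0 1'
python3 to.py .4945 -.187 .17 51;  python3 - <<'E'
from h import *
W=cam('wrist');cv2.imwrite('pics/w12.png',grab_frame('wrist'))
s=state();Rm=Rq(s['tool_rot']).as_matrix()
p=unp(W,281,331,s['tool_pos'][2]+.0435); print(p,Rm.T@(p-s['tool_pos']))
E
```

```text
time: 13.05
tool_pos: [0.5397, 0.0814, 0.1736]
tool_rot: [0.001, 0.903, 0.43, 0.001]
contact_force: [-0.9, -0.1, -1.5]
gripper_width: 0.795
t 13.05 pos [0.5397 0.0814 0.1736] yaw 50.99 grip 0.795 F [-0.9 -0.1 -1.5]
tooldelta [-0.237   0.1338  0.0036] len 0.272 z-axis [ 2.9e-03 -6.0e-04 -1.0e+00]
rotvec [ 0.0026 -0.0014 -0.0002]
[0.53925453 0.08144893 0.21578927] [ 0.00023324  0.00020593 -0.04349989]
```

View pics/w12.png

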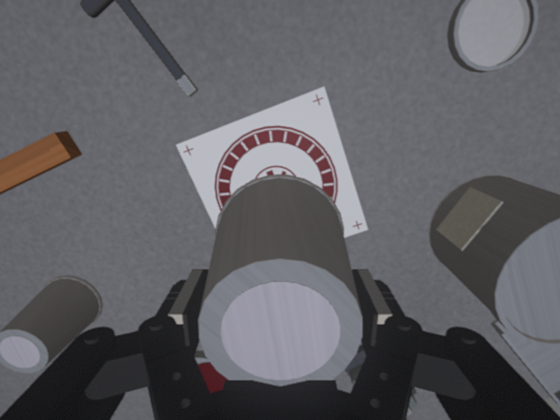

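```bash
python3 -m inch '-0.0263 0.0148 0 0.002 0 0 1;-0.0263 0.0148 0 0 0 0 1;-0.0263 0.0148 0 0 0 0 1;-0.0263 0.0148 0 0 0 0 1;-0.0263 0.0148 0 0 0 0 1;-0.0263 0.0148 0 0 0 0 1;-0.0263 0.0148 0 0 0 0 1;-0.0263 0.0148 0 0 0 0 1;-0.0263 0.0148 0 0 0 0 1;0 0 0 0 0 0 1'
python3 -m inch '0 0 0 0 0 0 1;0 0 0 0 0 0 1;0 0 0 0 0 0 1'
python3 to.py .4945 -.187 .17 51;  python3 -c "
from h import *
cv2.imwrite('pics/s13.png',grab_frame('side'))
crop('pics/s13.png','pics/s13c.png',220,190,120,110,5)"
```

```text
time: 13.93
tool_pos: [0.4923, -0.1902, 0.1711]
tool_rot: [-0.001, 0.904, 0.428, -0.001]
contact_force: [-0.2, 0.8, -1.1]
gripper_width: 0.796
time: 14.18
tool_pos: [0.4939, -0.1852, 0.1721]
tool_rot: [-0.001, 0.902, 0.431, 0.0]
contact_force: [0.0, -0.3, -1.5]
gripper_width: 0.792
t 14.18 pos [ 0.4939 -0.1852  0.1721] yaw 51.05 grip 0.792 F [ 0.  -0.3 -1.5]
tooldelta [-0.001   0.0016  0.0021] len 0.003 z-axis [-0.001   0.0021 -1.    ]
rotvec [-0.002  -0.001   0.0009]
```

View pics/s13c.png

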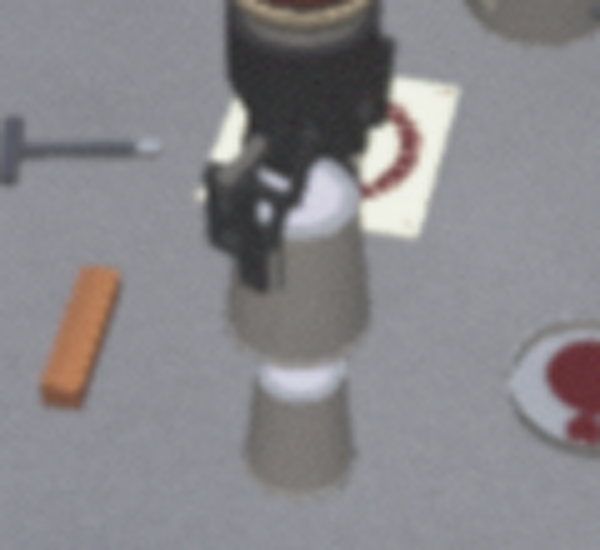

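```bash
python3 - <<'E'
from h import *
S=cam('side')
f=lambda p:((proj(S,p)[0]-[220,190]+.5)*5-.5).round(1)
print('mid bot',f([.4945,-.187-.0325,0]),'mid topfront',f([.4945,-.187-.025,.08]),'held',f([.4939,-.1852-.04,.1236]), 'small 2mm',f([.4945,-.187-.0345,0]))
im=cv2.imread('pics/s13c.png'); g=im.mean(axis=2)
for c in (292,300,308): print(c,[int(v) for v in g[340:510:4,c-3:c+4].mean(axis=1)])
for r in (300,320,430,450): print(r,[(200+4*i,int(v)) for i,v in enumerate(g[r-3:r+4,200:400:4].mean(axis=0)) if (i<20 or i>28)])
E
```

```text
mid bot [301.8 499.6] mid topfront [301.4 400.7] held [302.8 367.8] small 2mm [302.1 502.5]
292 [119, 121, 122, 119, 122, 131, 144, 165, 196, 211, 216, 212, 202, 185, 172, 152, 132, 122, 118, 120, 121, 121, 120, 120, 121, 121, 121, 121, 121, 120, 120, 120, 120, 121, 123, 121, 121, 125, 132, 138, 142, 144, 145]
300 [119, 119, 118, 119, 123, 131, 144, 167, 198, 211, 215, 214, 206, 190, 173, 151, 133, 124, 119, 119, 121, 121, 120, 120, 118, 119, 120, 120, 121, 120, 120, 121, 121, 122, 120, 120, 122, 125, 132, 139, 140, 141, 144]
308 [119, 119, 119, 117, 120, 129, 143, 167, 198, 210, 215, 214, 204, 185, 170, 149, 129, 120, 121, 119, 120, 120, 120, 119, 120, 120, 119, 118, 119, 121, 121, 119, 119, 119, 121, 121, 121, 125, 132, 141, 144, 145, 146]
300 [(200, 147), (204, 147), (208, 146), (212, 146), (216, 148), (220, 144), (224, 132), (228, 117), (232, 107), (236, 108), (240, 108), (244, 109), (248, 113), (252, 115), (256, 115), (260, 114), (264, 114), (268, 117), (272, 118), (276, 119), (316, 121), (320, 118), (324, 117), (328, 116), (332, 113), (336, 115), (340, 111), (344, 109), (348, 1
[... 939 characters left out ...]
(332, 111), (336, 110), (340, 106), (344, 104), (348, 111), (352, 127), (356, 141), (360, 149), (364, 150), (368, 149), (372, 148), (376, 148), (380, 149), (384, 149), (388, 148), (392, 148), (396, 149)]
450 [(200, 145), (204, 146), (208, 146), (212, 145), (216, 145), (220, 145), (224, 144), (228, 143), (232, 142), (236, 141), (240, 134), (244, 123), (248, 113), (252, 108), (256, 109), (260, 110), (264, 114), (268, 117), (272, 118), (276, 118), (316, 118), (320, 116), (324, 117), (328, 115), (332, 111), (336, 110), (340, 108), (344, 106), (348, 106), (352, 113), (356, 126), (360, 140), (364, 147), (368, 148), (372, 147), (376, 148), (380, 148), (384, 148), (388, 149), (392, 149), (396, 148)]
```

```bash
python3 -m inch '0 0.001 0.005 -0.001 0 0 1;0 0 0.008 0 0 0 1;0 0 0.008 0 0 0 1;0 0 0.008 0 0 0 1;0 0 0.008 0 0 0 1;0 0 0.005 0 0 0 1;0 0 0 0 0 0 1;0 0 0 0 0 0 1'
python3 to.py .4947 -.1858 .0485 51;  python3 -c "
from h import *
cv2.imwrite('pics/s14.png',grab_frame('side'))
crop('pics/s14.png','pics/s14c.png',220,190,120,110,5)"
```

```text
time: 14.9
tool_pos: [0.4947, -0.1869, 0.1306]
tool_rot: [-0.0, 0.903, 0.43, 0.0]
contact_force: [0.6, 0.1, -1.2]
gripper_width: 0.793
t 14.9 pos [ 0.4947 -0.1869  0.1306] yaw 50.98 grip 0.793 F [ 0.6  0.1 -1.2]
tooldelta [ 0.0007 -0.0007  0.0821] len 0.082 z-axis [ 5.e-04  7.e-04 -1.e+00]
rotvec [-0.0001 -0.0008 -0.0003]
```

View pics/s14c.png

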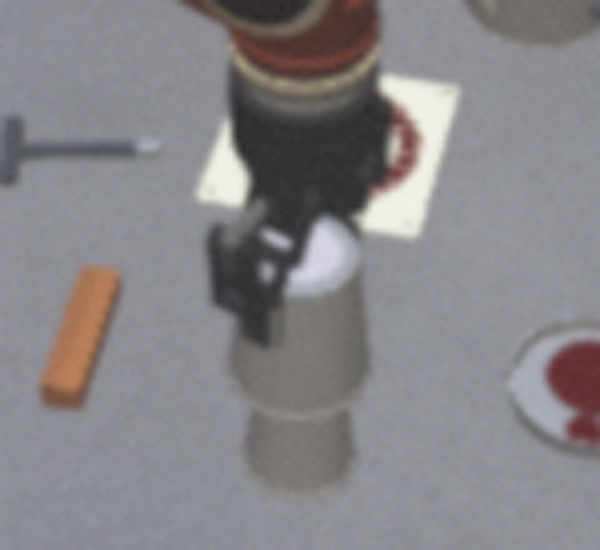

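```bash
python3 -m inch '0 0 0.008 0 0 0 1;0 0 0.01 0 0 0 1;0 0 0.01 0 0 0 1;0 0 0.01 0 0 0 1;0 0 0.008 0 0 0 1;0 0 0 0 0 0 1;0 0 0 0 0 0 1'
python3 to.py .4947 -.1865 .0485 51
```

```text
time: 15.53
tool_pos: [0.4944, -0.1866, 0.084]
tool_rot: [-0.001, 0.903, 0.43, 0.0]
contact_force: [0.2, 0.5, -1.7]
gripper_width: 0.795
t 15.53 pos [ 0.4944 -0.1866  0.084 ] yaw 50.99 grip 0.795 F [ 0.2  0.5 -1.7]
tooldelta [0.0002 0.0002 0.0355] len 0.036 z-axis [-4.0e-04  1.2e-03 -1.0e+00]
rotvec [-0.0011 -0.0006 -0.0002]
```

```bash
python3 -m inch '0 0 0.01 0 0 0 1;0 0 0.01 0 0 0 1;0 0 0.006 0 0 0 1;0 0 0.004 0 0 0 1;0 0 0.002 0 0 0 1;0 0 0.002 0 0 0 1;0 0 0 0 0 0 1;0 0 0 0 0 0 1'
python3 to.py .4947 -.1865 .0485 51
```

```text
time: 16.2
tool_pos: [0.4953, -0.1871, 0.0514]
tool_rot: [0.0, 0.903, 0.43, 0.001]
contact_force: [-1.2, -0.0, -0.7]
gripper_width: 0.793
t 16.2 pos [ 0.4953 -0.1871  0.0514] yaw 50.99 grip 0.793 F [-1.2 -0.  -0.7]
tooldelta [ 0.0001 -0.0009  0.0029] len 0.003 z-axis [ 0.0018 -0.     -1.    ]
rotvec [ 0.0014 -0.0011 -0.0002]
```

```bash
python3 -m inch '0 0 0.001 0 0 0 1;0 0 0.001 0 0 0 1;0 0 0.001 0 0 0 1;0 0 0.001 0 0 0 1;0 0 0 0 0 0 1;0 0 0 0 0 0 1'
python3 to.py .4947 -.1865 .0485 51
```

```text
time: 16.7
tool_pos: [0.4958, -0.1873, 0.0486]
tool_rot: [0.001, 0.903, 0.43, 0.001]
contact_force: [-1.9, 1.1, 5.4]
gripper_width: 0.794
t 16.7 pos [ 0.4958 -0.1873  0.0486] yaw 50.99 grip 0.794 F [-1.9  1.1  5.4]
tooldelta [-0.     -0.0013  0.0001] len 0.001 z-axis [ 2.2e-03 -4.0e-04 -1.0e+00]
rotvec [ 0.002  -0.0011 -0.0002]
```

Touched down on the bench at the expected height. Release and rise.

```bash
python3 -m inch '0 0 0 0 0 0 0;0 0 0 0 0 0 0;0 0 0 0 0 0 0;0 0 0 0 0 0 0;0 0 -0.01 0 0 0 0;0 0 -0.03 0 0 0 0;0 0 -0.03 0 0 0 0;0 0 -0.03 0 0 0 0;0 0 -0.03 0 0 0 0;0 0 -0.03 0 0 0 0'
python3 to.py .49 .34 .21 51;  python3 -c "
from h import *
cv2.imwrite('pics/s15.png',grab_frame('side'))
cv2.imwrite('pics/w15.png',grab_frame('wrist'))
crop('pics/s15.png','pics/s15c.png',220,190,120,110,5)"
```

```text
time: 17.53
tool_pos: [0.4948, -0.1869, 0.2095]
tool_rot: [0.001, 0.903, 0.43, 0.001]
contact_force: [1.0, -0.0, -0.1]
gripper_width: 1.001
t 17.53 pos [ 0.4948 -0.1869  0.2095] yaw 50.99 grip 1.001 F [ 1.  -0.  -0.1]
tooldelta [ 0.4064 -0.3354 -0.0007] len 0.527 z-axis [ 2.1e-03 -2.0e-04 -1.0e+00]
rotvec [ 0.0018 -0.0011 -0.0002]
```

View pics/s15c.png

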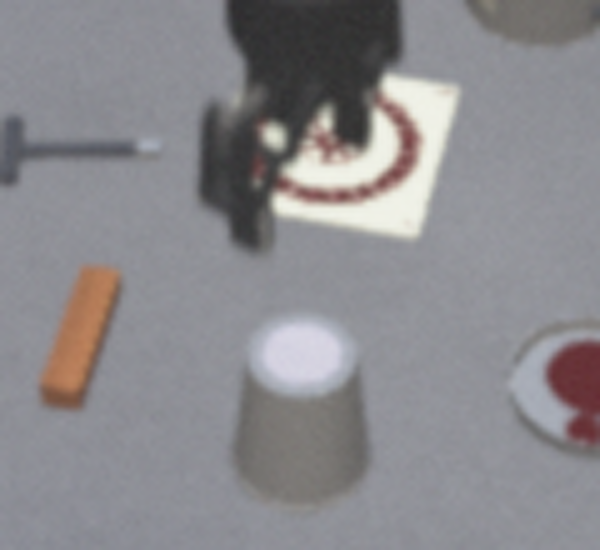

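View pics/w15.png

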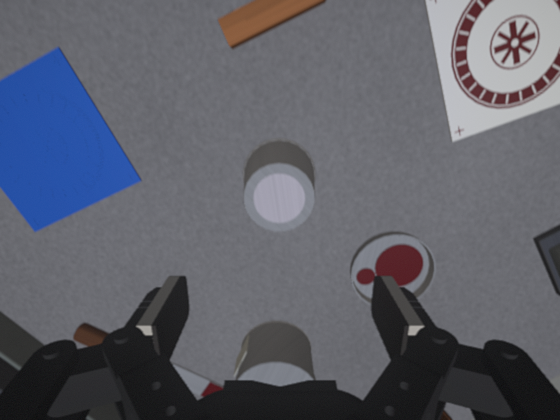

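Nest stands square; the rosette is now visible at wrist (514,42). On to the lens.

```bash
python3 -m inch '0.0127 -0.0105 0 0 0 0 0;0.0254 -0.021 0 0 0 0 0;0.0254 -0.021 0 0 0 0 0;0.0254 -0.021 0 0 0 0 0;0.0254 -0.021 0 0 0 0 0;0.0254 -0.021 0 0 0 0 0;0.0254 -0.021 0 0 0 0 0;0.0254 -0.021 0 0 0 0 0'
python3 -m inch '0.0254 -0.021 0 0 0 0 0;0.0254 -0.021 0 0 0 0 0;0.0254 -0.021 0 0 0 0 0;0.0254 -0.021 0 0 0 0 0;0.0254 -0.021 0 0 0 0 0;0.0254 -0.021 0 0 0 0 0;0.0254 -0.021 0 0 0 0 0;0.0127 -0.0105 0 0 0 0 0;0 0 0 0 0 0 0;0 0 0 0 0 0 0'
python3 to.py .49 .345 .21 51;  python3 -c "
from h import *
W=cam('wrist');np.save('w16.npy',W,allow_pickle=True)
cv2.imwrite('pics/w16.png',grab_frame('wrist'))"
```

```text
time: 18.3
tool_pos: [0.4918, 0.0617, 0.207]
tool_rot: [0.0, 0.903, 0.43, 0.001]
contact_force: [0.4, -0.4, 0.0]
gripper_width: 0.996
time: 19.13
tool_pos: [0.4895, 0.3076, 0.2067]
tool_rot: [0.001, 0.902, 0.431, 0.0]
contact_force: [-0.1, -0.4, 0.0]
gripper_width: 0.999
t 19.13 pos [0.4895 0.3076 0.2067] yaw 51.08 grip 0.999 F [-0.1 -0.4  0. ]
tooldelta [ 0.0294 -0.0231 -0.0034] len 0.038 z-axis [ 5.e-04 -9.e-04 -1.e+00]
rotvec [0.0009 0.0004 0.0015]
```

View pics/w16.png

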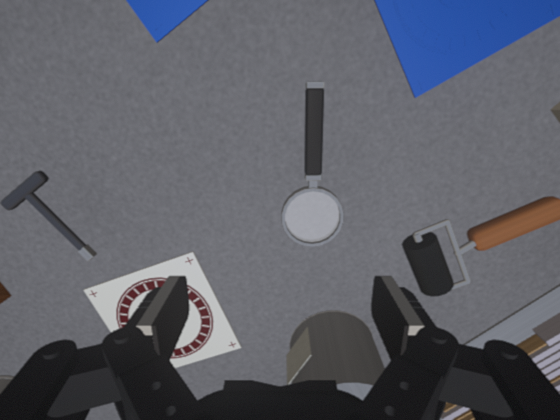

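```bash
python3 - <<'E'
from h import *
W=np.load('w16.npy',allow_pickle=True).item()
g=cv2.imread('pics/w16.png').min(axis=2)
rows=[]
for r in range(95,175,4):
    seg=g[r-1:r+2,290:340].mean(axis=0); ix=np.where(seg<70)[0]
    if len(ix)>8: rows.append((290+ix.mean(),r,len(ix)))
P=np.array([unp(W,u,v,.014)[:2] for u,v,_ in rows])
print([r[2] for r in rows])
c=P.mean(0);_,_,v=np.linalg.svd(P-c);d=v[0]; d=d if d[0]>0 else -d
print('axis',c,d,np.degrees(np.arctan2(d[1],d[0])))
L=unp(W,312.3,215,.012)[:2];E=unp(W,315.5,83,.012)[:2]; B=unp(W,314,177,.013)[:2]
print('lens',L,'end',E,np.linalg.norm(L-E),'gripbegin',np.linalg.norm(L-B))
n=np.array([-d[1],d[0]]);print('lens off axis',(L-c)@n,'from axis proj L',c+d*((L-c)@d))
Lp=L; print('grip',Lp-d*.066, c+d*((L-c)@d-.066))
# gauge tip check later
E
```

```text
[18, 18, 18, 18, 18, 18, 18, 18, 18, 18, 18, 18, 17, 17, 17, 17, 17, 17, 17, 17]
axis [0.46989219 0.36664625] [ 0.78500948 -0.61948375] -38.27844491882052
lens [0.53973413 0.31249917] end [0.43309318 0.39713509] 0.13614525529798382 gripbegin 0.043168482187797834
lens off axis 0.000759972856623832 from axis proj L [0.53926333 0.31190258]
grip [0.4879235 0.3533851] [0.48745271 0.35278851]
```

```bash
python3 - <<'E'
from h import *
W=np.load('w16.npy',allow_pickle=True).item()
d=np.array([.785,-.6195,0]);n=np.array([.6195,.785,0])
a=np.linspace(0,2*np.pi,72)
im=cv2.imread('pics/w16.png');s=5;x0,y0=260,70
big=cv2.resize(im[y0:y0+185,x0:x0+110],None,fx=s,fy=s,interpolation=cv2.INTER_CUBIC)
def T(p): return ((proj(W,p)-[x0,y0]+.5)*s-.5)
for Lc,col in ((np.array([.5397,.3125,0]),(0,255,0)),(np.array([.5425,.3095,0]),(0,0,255))):
    c=Lc+35e-3*(np.cos(a)[:,None]*d+np.sin(a)[:,None]*n)
    for z in (.012,0): cv2.polylines(big,[T(c+[0,0,z]).astype(int)],True,col,1)
    for q in (.048,.136,.141):
        cv2.polylines(big,[T(np.array([Lc-d*q+n*.009,Lc-d*q-n*.009])+[0,0,.014]).astype(int)],False,col,1)
cv2.imwrite('pics/m.png',cv2.resize(big,None,fx=.64,fy=.64,interpolation=cv2.INTER_AREA))
E
```

```text
(no output)
```

View pics/m.png

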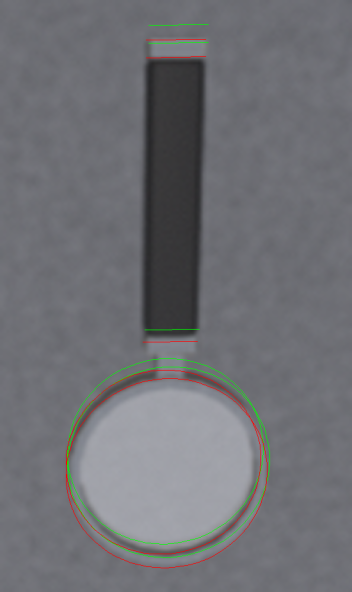

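```bash
python3 to.py .489 .3515 .21 51.7; python3 -m inch '0.017 -0.0135 0 0 0 -0.006 0;0.017 -0.0135 0 0 0 -0.005 0;0 0 0.01 0 0 0 0;0 0 0.025 0 0 0 0;0 0 0.025 0 0 0 0;0 0 0.025 0 0 0 0;0 0 0.025 0 0 0 0;0 0 0.02 0 0 0 0;0 0 0 0 0 0 0;0 0 0 0 0 0 0'
python3 to.py .489 .3515 .003 51.7;  python3 -c "
from h import *
W=cam('wrist');np.save('w17.npy',W,allow_pickle=True)
cv2.imwrite('pics/w17.png',grab_frame('wrist'))"
```

```text
t 19.18 pos [0.4897 0.3069 0.2068] yaw 51.01 grip 1.0 F [0.1 0.7 0.6]
tooldelta [ 0.0343 -0.0286 -0.0032] len 0.045 z-axis [ 6.e-04 -8.e-04 -1.e+00]
rotvec [ 0.001   0.0002 -0.0121]
time: 20.02
tool_pos: [0.4896, 0.3488, 0.0757]
tool_rot: [0.001, 0.901, 0.435, -0.001]
contact_force: [-0.0, -0.0, 0.5]
gripper_width: 1.002
t 20.02 pos [0.4896 0.3488 0.0757] yaw 51.53 grip 1.002 F [-0.  -0.   0.5]
tooldelta [ 0.0019 -0.0022  0.0727] len 0.073 z-axis [-0.0017 -0.0019 -1.    ]
rotvec [-0.0001  0.0026 -0.003 ]
```

View pics/w17.png

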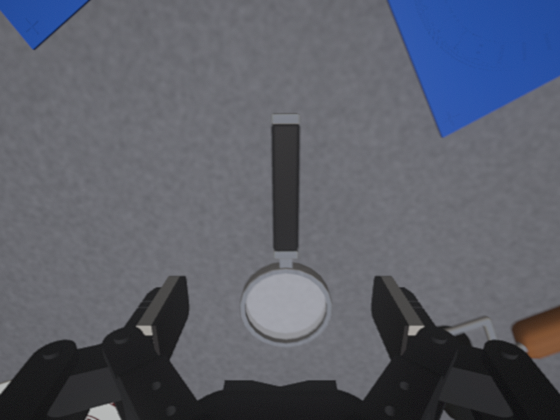

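```bash
python3 - <<'E'
from h import *
W=np.load('w17.npy',allow_pickle=True).item()
g=cv2.imread('pics/w17.png').min(axis=2)
P=[]
for r in range(130,246,4):
    seg=g[r,262:310]; ix=np.where(seg<70)[0]; P.append(unp(W,262+ix.mean(),r,.014)[:2])
P=np.array(P);c=P.mean(0);_,_,v=np.linalg.svd(P-c);d=v[0]*np.sign(v[0][0])
print(c,d,np.degrees(np.arctan2(d[1],d[0]))+90)
for nm,u,v,z,q in (('end',285.5,113.5,.014,.141),('capstart',285.5,124.5,.014,.136),('blackend',285.5,250,.014,.048),('rimbot',286,346,.012,-.035)):
    p=unp(W,u,v,z)[:2]; print(nm,'centre est',p+d*q)
E
```

```text
[0.46806599 0.36943705] [ 0.78597463 -0.61825875] 51.810909987038045
end centre est [0.54288347 0.31090158]
capstart centre est [0.54402592 0.30999851]
blackend centre est [0.5413969  0.31200878]
rimbot centre est [0.54252258 0.31160377]
```

```bash
python3 -m inch '0.003 -0.001 0.015 0 0.002 -0.004 0;0 0 0.02 0 0 0 0;0 0 0.015 0 0 0 0;0 0 0.01 0 0 0 0;0 0 0.005 0 0 0 0;0 0 0 0 0 0 0;0 0 0 0 0 0 0'
python3 to.py .4905 .3518 .003 51.8
```

```text
time: 20.65
tool_pos: [0.4925, 0.3541, 0.0135]
tool_rot: [-0.0, 0.899, 0.437, 0.002]
contact_force: [0.1, 1.1, 0.9]
gripper_width: 0.997
t 20.65 pos [0.4925 0.3541 0.0135] yaw 51.84 grip 0.997 F [0.1 1.1 0.9]
tooldelta [-0.0031 -0.0002  0.0104] len 0.011 z-axis [ 0.0042  0.0025 -1.    ]
rotvec [ 0.0018 -0.0046  0.0007]
```

```bash
python3 -m inch '-0.002 0 0.005 0.001 -0.002 0 0;0 0 0.003 0 0 0 0;0 0 0.002 0 0 0 0;0 0 0 0 0 0 0;0 0 0 0 0 0 0'
python3 to.py .4905 .3518 .003 51.8;  python3 -c "
from h import *
cv2.imwrite('pics/w18.png',grab_frame('wrist'))"
```

```text
time: 21.07
tool_pos: [0.4904, 0.3522, 0.0021]
tool_rot: [-0.0, 0.899, 0.437, 0.0]
contact_force: [0.5, -0.6, -0.2]
gripper_width: 0.996
t 21.07 pos [0.4904 0.3522 0.0021] yaw 51.85 grip 0.996 F [ 0.5 -0.6 -0.2]
tooldelta [-0.0002  0.0004 -0.0009] len 0.001 z-axis [ 4.e-04  6.e-04 -1.e+00]
rotvec [-0.0001 -0.0007  0.0008]
```

View pics/w18.png

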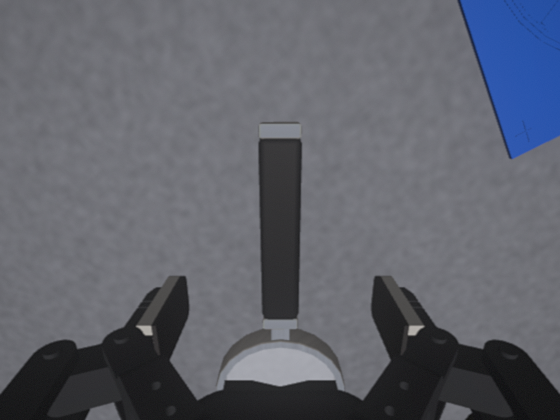

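```bash
python3 -m inch '0 0 -0.001 0 0 0 0.5;0 0 0 0 0 0 0.7;0 0 0 0 0 0 1;0 0 0 0 0 0 1;0 0 0 0 0 0 1;0 0 0 0 0 0 1;0 0 0 0 0 0 1;0 0 0 0 0 0 1;0 0 0 0 0 0 1;0 0 0 0 0 0 1'
python3 to.py .4905 .3518 .003 51.8;  python3 -c "
from h import *
cv2.imwrite('pics/w19.png',grab_frame('wrist'))"
```

```text
time: 21.95
tool_pos: [0.4907, 0.3524, 0.0035]
tool_rot: [-0.0, 0.899, 0.437, 0.001]
contact_force: [0.9, 0.7, 2.5]
gripper_width: 0.187
t 21.95 pos [0.4907 0.3524 0.0035] yaw 51.85 grip 0.187 F [0.9 0.7 2.5]
tooldelta [-0.0006  0.0002  0.0005] len 0.001 z-axis [ 0.0011  0.001  -1.    ]
rotvec [ 0.0002 -0.0015  0.0008]
```

View pics/w19.png

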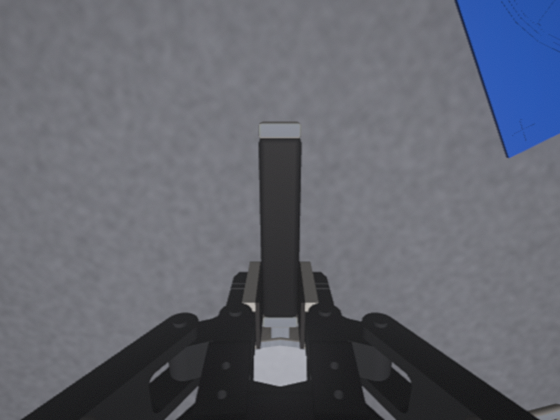

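```bash
python3 -m inch '0 0 -0.005 0 0 0 1;0 0 -0.01 0 0 0 1;0 0 -0.02 0 0 0 1;0 0 -0.02 0 0 0 1;0 0 -0.02 0 0 0 1;0 0 -0.02 0 0 0 1;0 0 -0.02 0 0 0 1;0 0 -0.02 0 0 0 1;0 0 0 0 0 0 1;0 0 0 0 0 0 1'
python3 to.py .487 .1185 .138 51.8;  python3 -c "
from h import *
cv2.imwrite('pics/w20.png',grab_frame('wrist'))
cv2.imwrite('pics/s20.png',grab_frame('side'))"
```

```text
time: 22.83
tool_pos: [0.4911, 0.3526, 0.1398]
tool_rot: [-0.0, 0.899, 0.437, 0.002]
contact_force: [0.4, -0.3, -1.6]
gripper_width: 0.186
t 22.83 pos [0.4911 0.3526 0.1398] yaw 51.85 grip 0.186 F [ 0.4 -0.3 -1.6]
tooldelta [-0.1866  0.1414  0.0013] len 0.234 z-axis [ 0.0033  0.0023 -1.    ]
rotvec [ 0.0012 -0.0039  0.0008]
```

View pics/w20.png

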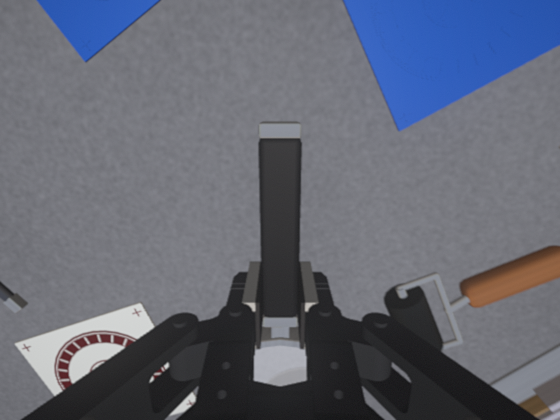

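View pics/s20.png

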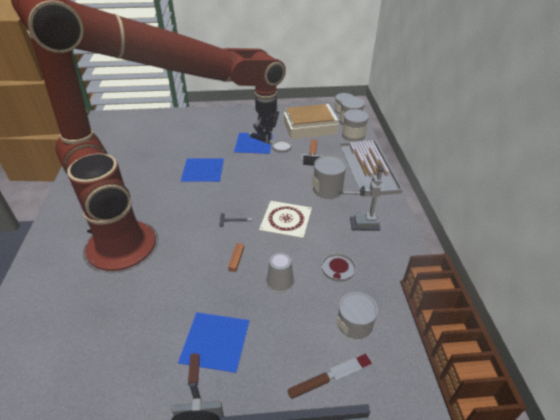

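```bash
python3 - <<'E'
from h import *
W=cam('wrist');s=state();Rm=R.from_euler('z',np.radians(51.85)).as_matrix()@np.diag([1,-1,-1.])
Rt=Rq(s['tool_rot']).as_matrix()
oc=Rt.T@(W['o']-s['tool_pos']);Rc=Rt.T@W['R']
tip=np.array([.7015,.037,.14])
for p in [(.62,-.06,.25),(.64,-.04,.25),(.6,-.02,.25),(.58,-.04,.25),(.6,.0,.3),(.65,.13,.25),(.60,.12,.25),(.55,-.05,.22),(.56,-.12,.25)]:
    c=dict(W);c['o']=np.array(p)+Rm@oc;c['R']=Rm@Rc
    print(p,proj(c,tip).round(0),proj(c,[[.7015,.037,.14],[.80,.03,.14]])[1].round(0),'lens',np.array(p)[:2]+Rm[:2,1]*.066)
E
```

```text
(0.62, -0.06, 0.25) [[433. 212.]] [480. 297.] lens [ 0.67190215 -0.10076968]
(0.64, -0.04, 0.25) [[400. 209.]] [450. 294.] lens [ 0.69190215 -0.08076968]
(0.6, -0.02, 0.25) [[404. 256.]] [452. 334.] lens [ 0.65190215 -0.06076968]
(0.58, -0.04, 0.25) [[436. 260.]] [481. 337.] lens [ 0.63190215 -0.08076968]
(0.6, 0.0, 0.3) [[370. 245.]] [413. 313.] lens [ 0.65190215 -0.04076968]
(0.65, 0.13, 0.25) [[236. 309.]] [295. 378.] lens [0.70190215 0.08923032]
(0.6, 0.12, 0.25) [[278. 338.]] [332. 403.] lens [0.65190215 0.07923032]
(0.55, -0.05, 0.22) [[483. 297.]] [527. 376.] lens [ 0.60190215 -0.09076968]
(0.56, -0.12, 0.25) [[532. 224.]] [570. 307.] lens [ 0.61190215 -0.16076968]
```

```bash
python3 -m inch '0 0 -0.02 0 -0.002 0 1;0 0 -0.03 0 0 0 1;-0.01 0.015 -0.03 0 0 0 1;-0.0166 0.0266 -0.02 0 0 0 1;-0.0166 0.0266 -0.01 0 0 0 1;-0.0166 0.0266 0 0 0 0 1;-0.0166 0.0266 0 0 0 0 1;-0.0166 0.0266 0 0 0 0 1;-0.0166 0.0266 0 0 0 0 1;-0.0166 0.0266 0 0 0 0 1'
python3 to.py .63 -.03 .25 51.8
```

```text
time: 23.77
tool_pos: [0.57, 0.1271, 0.2458]
tool_rot: [-0.0, 0.899, 0.437, -0.002]
contact_force: [0.6, 0.1, -1.3]
gripper_width: 0.187
t 23.77 pos [0.57   0.1271 0.2458] yaw 51.85 grip 0.187 F [ 0.6  0.1 -1.3]
tooldelta [-0.0865  0.1442 -0.0043] len 0.168 z-axis [-0.0046 -0.0012 -1.    ]
rotvec [-0.0029  0.0038  0.0008]
```

```bash
python3 -m inch '-0.0166 0.0266 0 0 0 0 1;-0.0166 0.0266 0 0 0 0 1;-0.0166 0.0266 0 0 0 0 1;-0.0166 0.0266 0 0 0 0 1;-0.015 0.025 0 0 0 0 1;0 0 0 0 0 0 1;0 0 0 0 0 0 1;0 0 0 0 0 0 1;0 0 0 0 0 0 1'
python3 to.py .57 -.1 .25 51.8;python3 -c "
from h import *
W=cam('wrist');np.save('wA.npy',W,allow_pickle=True)
cv2.imwrite('pics/wA.png',grab_frame('wrist'));print(W['o'],cam('wrist')['o'])"
```

```text
time: 24.52
tool_pos: [0.6231, -0.0155, 0.2473]
tool_rot: [-0.0, 0.899, 0.438, -0.001]
contact_force: [0.1, 0.1, -1.2]
gripper_width: 0.189
t 24.52 pos [ 0.6231 -0.0155  0.2473] yaw 51.91 grip 0.189 F [ 0.1  0.1 -1.2]
tooldelta [-0.0993  0.0104 -0.0026] len 0.1 z-axis [-2.6e-03 -2.0e-04 -1.0e+00]
rotvec [-0.0019  0.0018  0.0019]
[0.55887534 0.03446436 0.39014098] [0.55888581 0.03460168 0.39050674]
```

View pics/wA.png

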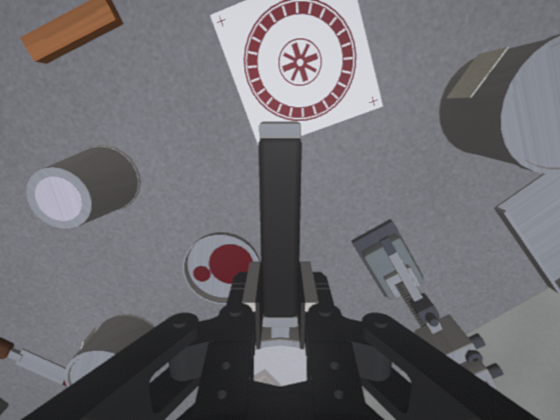

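```bash
python3 -m inch '-0.025 0.003 0 0 0 0 1;-0.025 0.003 0 0 0 0 1;-0.025 0.003 0 0 0 0 1;-0.025 0.003 0 0 0 0 1;0 0 0 0 0 0 1;0 0 0 0 0 0 1;0 0 0 0 0 0 1;0 0 0 0 0 0 1'
python3 -c "
from h import *
W=cam('wrist');np.save('wB.npy',W,allow_pickle=True);print(state()['tool_pos'])
cv2.imwrite('pics/wB.png',grab_frame('wrist'));print(W['o'])
crop('pics/wA.png','pics/wAc.png',340,200,110,110,6)
crop('pics/wB.png','pics/wBc.png',450,180,110,110,6)"
```

```text
time: 25.23
tool_pos: [0.5717, -0.1014, 0.2486]
tool_rot: [0.0, 0.899, 0.438, -0.0]
contact_force: [-0.9, -0.6, -1.6]
gripper_width: 0.19
[ 0.57173407 -0.10137854  0.24859171]
[ 0.50721094 -0.05145174  0.39132691]
```

View pics/wAc.png

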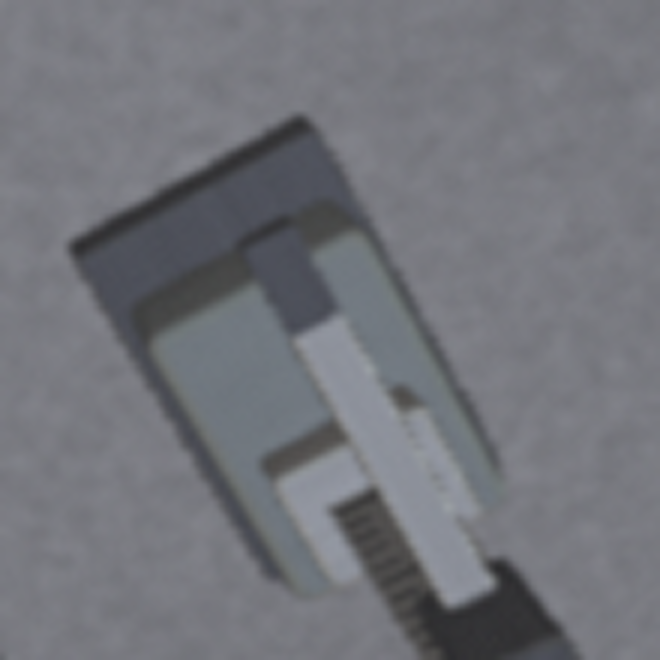

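View pics/wBc.png

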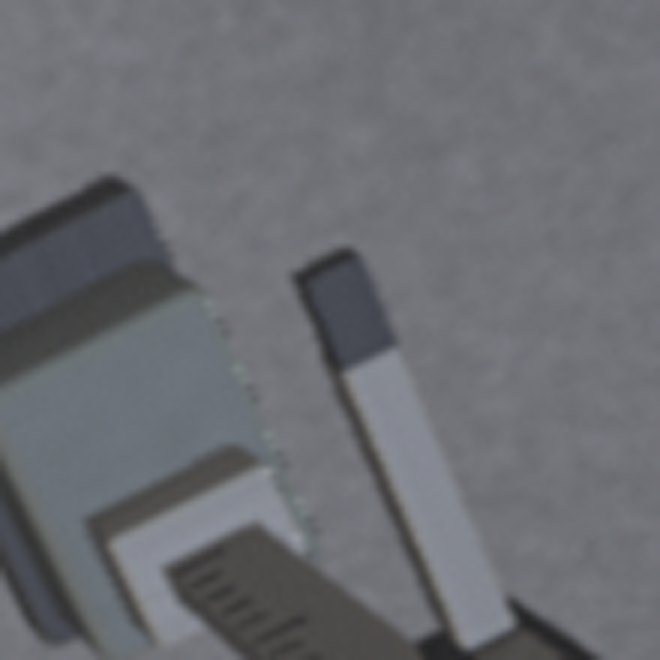

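```bash
python3 - <<'E'
from h import *
A=np.load('wA.npy',allow_pickle=True).item();B=np.load('wB.npy',allow_pickle=True).item()
q=lambda x0,y0,u,v,s:(x0+(u+.5)/s-.5,y0+(v+.5)/s-.5)
a=q(340,200,271,241,6);b=q(450,180,331,271,6)
print('tip',*tri(A,a,B,b)); 
a2=q(340,200,317,327,6);b2=q(450,180,370,359,6)
print('bnd',*tri(A,a2,B,b2))
T=cam('top');S=cam('side')
p,_=tri(A,a,B,b); print('proj top',proj(T,p),'meas (286.8,136.6)','side',proj(S,p),'meas 339.9,192')
# print centre in A, B from rosette
for c,n in((A,'A'),(B,'B')): pass
print('print in A', unp(A,300,61.5,.002))
E
python3 -c "
from h import *
crop('pics/wA.png','pics/wAp.png',200,0,200,150,4)
crop('pics/wB.png','pics/wBp.png',300,0,260,200,3)"
```

```text
tip [0.69837438 0.03672106 0.14042675] 8.850393609262456e-05
bnd [0.71292499 0.03472768 0.14178432] 5.150138762818693e-05
proj top [[286.38816229 135.92655372]] meas (286.8,136.6) side [[337.86909049 191.91866348]] meas 339.9,192
print in A [0.53738839 0.07876901 0.002     ]
```

View pics/wAp.png

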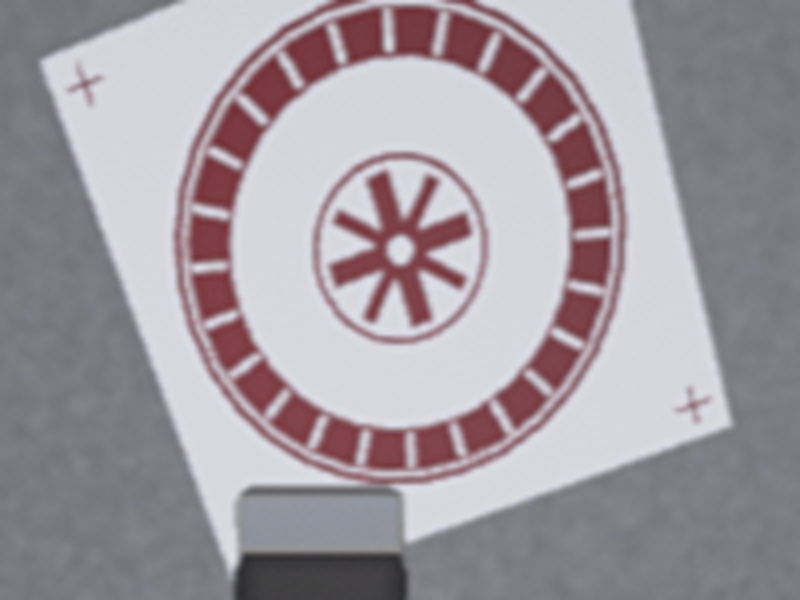

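View pics/wBp.png

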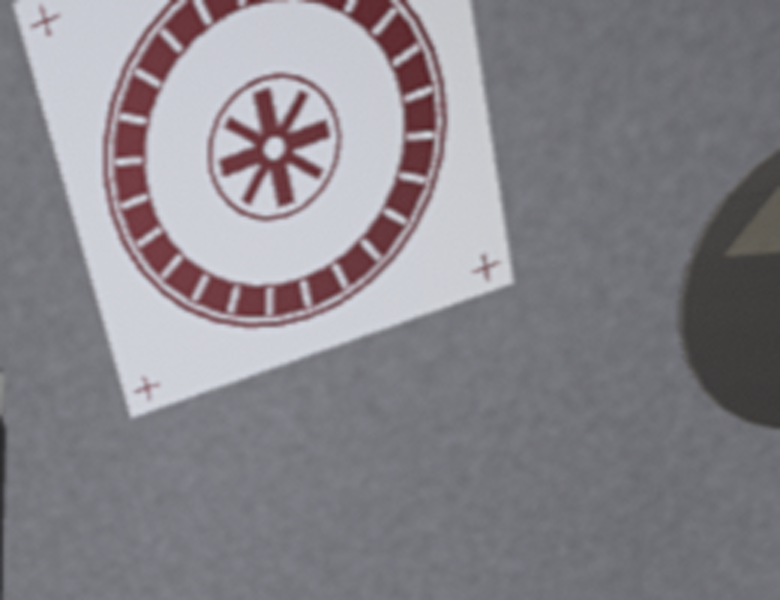

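```bash
python3 - <<'E'
from h import *
A=np.load('wA.npy',allow_pickle=True).item();B=np.load('wB.npy',allow_pickle=True).item()
q=lambda x0,y0,u,v,s:(x0+(u+.5)/s-.5,y0+(v+.5)/s-.5)
a=q(200,0,401,250,4);b=q(300,0,274,148,3)
print(tri(A,a,B,b),unp(A,*a,.002),unp(B,*b,.002))
E
python3 to.py .4865 .1185 .25 51.8
```

```text
(array([0.53781401, 0.07827794, 0.00199476]), np.float64(2.5398114885952903e-05)) [0.53780341 0.07828403 0.002     ] [0.53782431 0.07826923 0.002     ]
t 25.28 pos [ 0.5718 -0.1014  0.2485] yaw 51.94 grip 0.191 F [-0.7  0.2 -1.2]
tooldelta [ 0.1206 -0.2027 -0.0015] len 0.236 z-axis [-5.e-04 -6.e-04 -1.e+00]
rotvec [-0.      0.0008  0.0025]
```

```bash
python3 -m inch '0.0151 -0.0253 0 0 0 0 1;0.0151 -0.0253 0 0 0 0 1;0.0151 -0.0253 0 0 0 0 1;0.0151 -0.0253 0 0 0 0 1;0.0151 -0.0253 0 0 0 0 1;0.0151 -0.0253 0 0 0 0 1;0.0151 -0.0253 0 0 0 0 1;0.0151 -0.0253 0 0 0 0 1;0 0 0 0 0 0 1;0 0 0 0 0 0 1'
python3 -m inch '0 0 0.02 0 0 0 1;0 0 0.02 0 0 0 1;0 0 0.02 0 0 0 1;0 0 0.02 0 0 0 1;0 0 0.015 0 0 0 1;0 0 0.01 0 0 0 1;0 0 0 0 0 0 1;0 0 0 0 0 0 1'
python3 to.py .486 .1189 .138 51.8
```

```text
time: 26.12
tool_pos: [0.4865, 0.1192, 0.2486]
tool_rot: [0.0, 0.898, 0.439, -0.0]
contact_force: [-0.0, -0.5, -0.5]
gripper_width: 0.189
time: 26.78
tool_pos: [0.487, 0.117, 0.1433]
tool_rot: [0.0, 0.899, 0.437, -0.001]
contact_force: [-0.2, 0.4, -1.0]
gripper_width: 0.187
t 26.78 pos [0.487  0.117  0.1433] yaw 51.82 grip 0.187 F [-0.2  0.4 -1. ]
tooldelta [ 0.0009 -0.0019  0.0053] len 0.006 z-axis [-0.0013 -0.001  -1.    ]
rotvec [-0.0004  0.0016  0.0003]
```

```bash
python3 -m inch '0.001 -0.002 0.005 0 0.001 0 1;0 0 0 0 0 0 1;0 0 0 0 0 0 1;0 0 0 0 0 0 1;0 0 0 0 0 0 1;0 0 0 0 0 0 1'
python3 to.py .486 .1189 .138 51.8; python3 -c "
from h import *
for n in ('top','side','wrist'): cv2.imwrite(f'pics/{n[0]}22.png',grab_frame(n))
crop('pics/t22.png','pics/t22c.png',210,130,140,110,5)
crop('pics/s22.png','pics/s22c.png',220,130,140,110,5)"; python3 to.py .486 .1189 .138 51.8
```

```text
time: 27.28
tool_pos: [0.4861, 0.1194, 0.1389]
tool_rot: [0.0, 0.899, 0.437, 0.0]
contact_force: [0.2, 1.3, -1.6]
gripper_width: 0.192
t 27.28 pos [0.4861 0.1194 0.1389] yaw 51.85 grip 0.192 F [ 0.2  1.3 -1.6]
tooldelta [-0.0005  0.0003  0.0009] len 0.001 z-axis [ 8.e-04  0.e+00 -1.e+00]
rotvec [ 0.0006 -0.0005  0.0009]
t 27.43 pos [0.4859 0.1194 0.1385] yaw 51.85 grip 0.187 F [-0.3 -0.1 -0.6]
tooldelta [-0.0003  0.0004  0.0005] len 0.001 z-axis [ 2.e-04 -0.e+00 -1.e+00]
rotvec [ 0.0002 -0.0001  0.0009]
```

View pics/t22c.png

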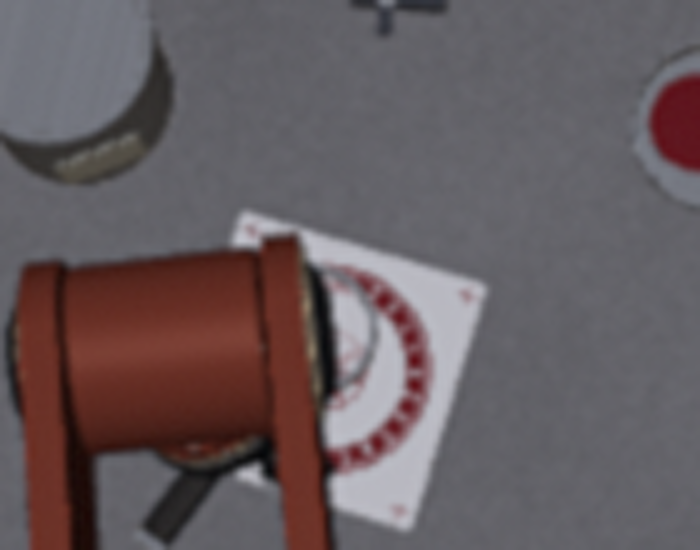

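View pics/s22c.png

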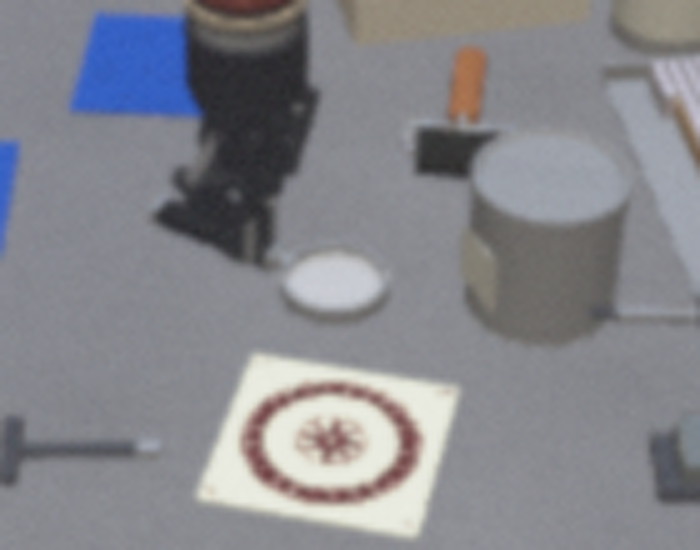

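View pics/w22.png

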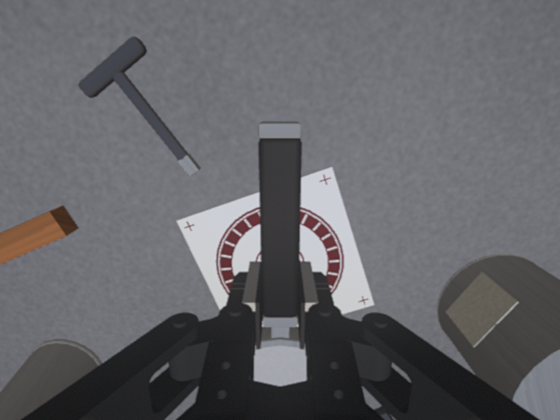

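```bash
python3 - <<'E'
from h import *
a=np.linspace(0,2*np.pi,90)
for n,f,x0,y0 in (('top','t22',210,130),('side','s22',220,130)):
    C=cam(n);im=cv2.imread(f'pics/{f}c.png')
    T=lambda p:((proj(C,p)-[x0,y0]+.5)*5-.5)
    c=np.c_[.538+.035*np.cos(a),.078+.035*np.sin(a),0*a]
    for z,col in ((.1465,(0,255,0)),(.1345,(0,200,200))): cv2.polylines(im,[T(c+[0,0,z]).astype(int)],True,col,1)
    r=np.c_[.538+.062*np.cos(a),.078+.062*np.sin(a),0*a+.002]
    cv2.polylines(im,[T(r).astype(int)],True,(255,0,0),1)
    tip=T([[.6984,.0367,.1405]])[0].astype(int); cv2.circle(im,tuple(int(v) for v in tip),4,(255,0,255),1)
    cv2.imwrite(f'pics/{f}o.png',im); print(n,T([[.538,.078,.1405],[.538,.078,.002]]))
E
```

```text
top [[311.57913926 330.97088007]
 [325.42837207 368.72771186]]
side [[331.65560162 282.72759652]
 [328.67214144 440.03795997]]
```

View pics/t22o.png

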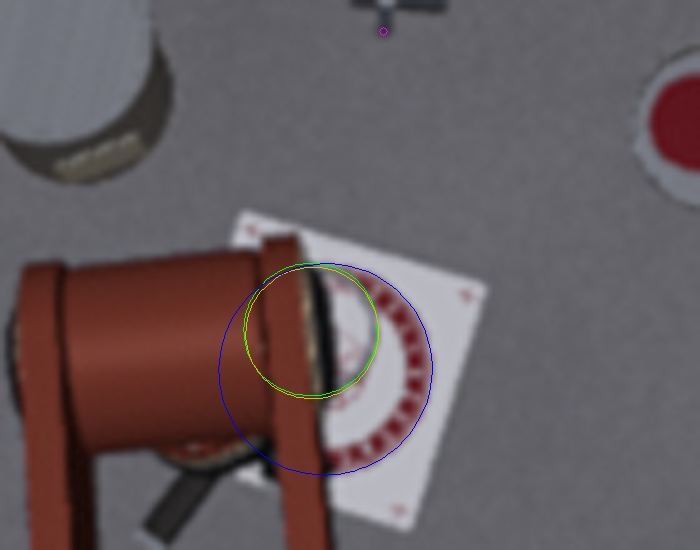

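View pics/s22o.png

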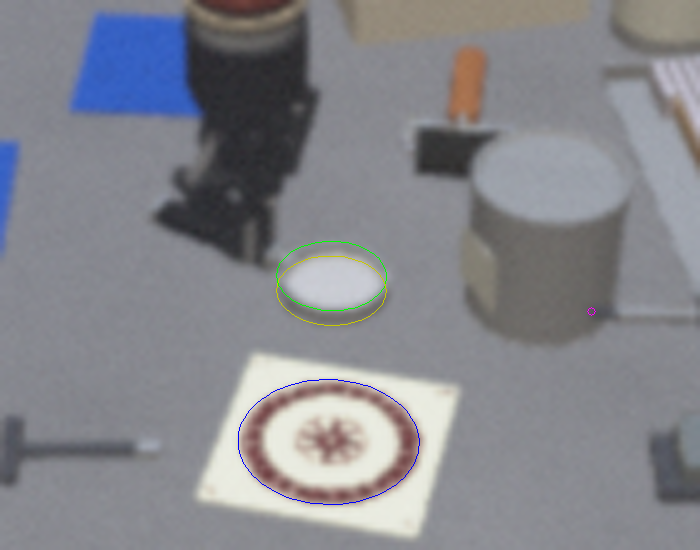

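```bash
python3 -c "
from h import *
a=np.hstack([cv2.imread('pics/s0.png') if 0 else cv2.imread('pics/side0.png')[200:400,180:440],cv2.imread('pics/s22.png')[200:400,180:440]])
cv2.imwrite('pics/cmp.png',a)"
```

```text
(no output)
```

View pics/cmp.png

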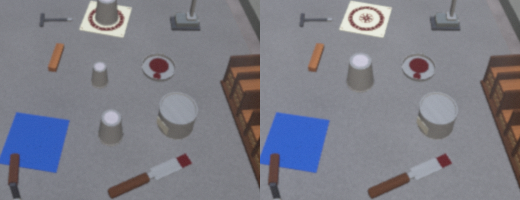

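The before/after comparison shows only the cups moved: the nest is at right panel (360,70), and the gauge, lid, tin, knife and stick are unchanged.

```bash
python3 to.py .486 .1189 .138 51.8; python3 -c "
from plant import *
print(job_done())"
```

```text
t 27.43 pos [0.4859 0.1194 0.1385] yaw 51.85 grip 0.187 F [-0.3 -0.1 -0.6]
tooldelta [-0.0003  0.0004  0.0005] len 0.001 z-axis [ 2.e-04 -0.e+00 -1.e+00]
rotvec [ 0.0002 -0.0001  0.0009]
the job is handed in; nothing more can be done
None
```

The cups are nested and the lens is held level over the ornament at the gauge's height. I handed the job in at 27.4 s, still holding it.

- **Cups:** I put the middle cup over the smallest, then lifted the largest straight up off the print and set it over both. Each touched down at its expected height with a light force of about 6 N. The last side view shows the nest standing square where the smallest stood. The smallest is hidden under the nest, so I could not check directly that it had not shifted.
- **Lens position:** I hold it by the handle at the grip point. By the arm's pose, the lens centre is within about 1 mm of the print centre at (0.538, 0.078) and the tool is tilted less than 0.1°.
- **Lens height:** The lens is at about 0.141 m. The scriber point came out at 0.1404 m from two wrist-camera views, and the same method gave the card's height correctly.
- **Disagreements:** The side camera sits 2–3 mm off in x from the other views, for print, lens and gauge alike. It put the lens about 1 mm lower than the arm's reading. In the top view the arm hides part of the lens, and what shows fits the computed outline.
- **Everything else:** A before-and-after side view of the area round the nest, including the gauge's base, shows only the cups moved. I did not compare the far side of the bench.

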